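# Load the soil sample shaker and clamp it shut

## Robot

A 7-joint arm with a two-finger parallel gripper is mounted at the origin on the work surface. World frame = base frame: x ahead of the robot, y to its left, z up, the work surface at z = 0. Lengths are in m, angles in rad, forces in N, time in s.
With the tool pointing down it reaches from about 0.4 to 0.85 m from the base axis. Payload 4.5 kg.
Tool frame: the origin (TCP) lies at the very end of the fingers, on their centre line; the grasp point (between the pads) lies 19 mm behind it; z points along the fingers, y is the line along which they close (so a half turn about z gives the same grasp; the last joint's range is limited). The gripper opens to 85 mm and grips with 20 to 120 N. Pads are 22 mm wide; open, the fingers measure 114 mm over their backs; the gripper's body (76 mm by 85 mm) begins 54 mm behind the grasp point. The pads swing forward as they close: fully open they stand 13 mm farther back than shut.
Start: joints at [1.267, 0.689, -0.195, 1.565, 0.157, 0.902, -0.215], TCP at [0.207, -0.59, 0.197] pointing down, gripper open.
Joint ranges: [-3.01, 3.01], [-0.46, 2.08], [-1.47, 1.51], [0.13, 2.56], [-1, 4.14], [0.04, 2.09], [-2.66, 2.66]. Speed limits (rad/s): [2.57, 2.57, 3.14, 3.14, 3.14, 3.14, 3.14].

## Interface

Orientations are given as [roll, pitch, yaw] about the fixed x, y, z axes, in that order (R = Rz(yaw) Ry(pitch) Rx(roll)).
In Python, from cell import manip gives the robot as it stands.
- The arm moves only by the tool servo_tool, never from a script. Its argument "rows" is a list of rows, each an object with "twist": the turn, a rotation vector about the tool's x, y, z as a fraction of full scale, a list of three; "xyz": the shift along the tool's x, y, z as a fraction of full scale, a list of three; "hand": the opening, from 0 (shut) to 1 (fully open). A call has 1 to 10 rows; each row is the pose to reach, as a shift and turn from the pose commanded when the call began, along the tool's axes at that moment; what a row does not reach only later rows make up. Full scale, the value 1, is 0.1 m for a shift and 90 degrees for a turn. A row lasts 1/12 s, in which the tool goes at most 41.7 mm and 7.16 degrees, less where a joint would pass 70% of its speed; a pose out of reach is approached as far as the arm can. A call with a number of a shift or a turn outside -1 to 1 is refused whole. A call with a gripper value outside its range is refused whole. The fingers move at their own pace and stop on an object; "force" is the grip in N (left out, the last holds). Time passes only in rows, so rows that repeat a pose let the fingers close. It gives the time, the measured TCP pose, the force, the opening and the grip force at its end, in the units of the state.
- manip.observe(): the state, without advancing time (a new reading comes with each control period).
- manip.camera(name): name is "side" or "top" or "wrist"; returns (picture, depth): 480x640x3 uint8, red, green, blue; 480x640 float32, m along the optical axis (not along the pixel's ray), 0 where there is no reading.
- manip.calibration(name): a dict with "camera_matrix" (3x3 intrinsics, pixels), "view" (4x4, takes a point from world to camera coordinates); the wrist camera has in their place "hand_eye" (4x4, takes a point from camera to tool coordinates, whose origin is the TCP and whose axes are the flange's). Camera axes: x right, y down, z forward; pixel columns grow to the right and rows downward; lengths in m; the calibration is good to about 2 mm. A picture is of the moment at which its call begins: read the wrist's pose just before it. calibration takes no time and is no camera call.
- manip.sign_off(): hands the job in; it is judged then, once.
The state is a dict: "time_s": time; "qpos": joint angles; "qvel": joint speeds; "tau": joint torques, N m; "ee_pos": TCP position; "ee_rot": TCP orientation; "wrist_force": force on the tool from outside, world axes, zero at the start; "wrist_torque": the same for the moment, N m; "opening": finger opening in m; "grip_force": force on a finger pad.
Only numpy, scipy, OpenCV 4.12 (cv2) and the standard library are available. Lean on these libraries where they do the work, as an engineer would, in place of code of your own. Each camera call takes 0.05 s, during which the arm holds its last target. There are 200 camera calls.

## Task

The shaker's cover has no handle: lever it open with the blade of the spatula in the pry notch, lay the spatula back on its mat, and stand every kraft carton from the tray upright on the floor of the shaker's box, with the cover standing open until all are in. Then close up: shut the cover fully, and only after that swing the clamp bar all the way down over it. Leave the tins, bottles, bowl and beaker as they stand.

Things in the scene. Friction and masses are not known exactly. Their poses are not given: they have to be found in the camera images.
- shaker: fixed bench shaker: grey housing 290 x 210 x 45 mm high, on it an open aluminium box, 250 (x) x 150 (y) mm outside, 238 x 138 mm inside, centred on the origin. Origin: centre of the underside, on the bench; z up. Box floor is 50 mm, rim 135 mm above the bench. The cover's hinge is on the +y long side; pry notch and clamp are on the -y long side
- cover (a joint): angle of the flat white cover (250 x 150 x 8 mm, 0.22 kg, no handle, flush with the box sides): 0 = shut on the rim; grows as its free edge (-y side of the shaker) rises; 1.57 = upright; stop at 1.85. The stiff hinge holds it wherever it is left; about 3 N at the free edge raises it, 0.4 to 2 N closes it
- cover_hinge (a point): middle of the cover's hinge line, on the +y long side of the box at rim height (135 mm), 75 mm from the box's centre line; the hinge line runs along the shaker's x; axes as the shaker's
- cover_edge (a point): point on the lower face of the cover at its free edge, 150 mm from the hinge, straight above the pry notch; moves with the cover
- notch (a point): centre of the pry notch, on the outer face of the box's -y wall: an opening 70 mm wide (along the shaker's x) and 12 mm high, right under the shut cover (its top is the cover's lower face); 20 mm to the -x side of the box's middle; axes as the shaker's
- clamp (a joint): angle of the hold-down clamp, a steel bar 85 mm long, 16 wide, 10 thick with a black grip on its end, pivoted on a bracket at the box's -y side: 0 = down across the cover's top, pointing to the shaker's +y; 1.57 = upright; up to 2.0, leaning away from the box. Light friction: it stays where left; about 1 N at its end moves it
- clamp_pivot (a point): pivot of the clamp bar: 85 mm to the +x side of the box's middle, 85 mm to the -y side of its centre line, 149 mm above the bench (14 mm above the rim, 6 mm above the shut cover's top); pivot axis along the shaker's x
- clamp_tip (a point): free end of the clamp bar (85 mm from the pivot, on the bar's middle line)
- tray: white enamel tray with a blue rim, 290 x 270 mm, 18 mm high, floor 4 mm thick, fixed. Origin: centre of its underside
- mat: grey mat, 240 x 90 x 3 mm (long along its x), fixed on the bench: the spatula's place. Origin: centre of its underside
- spatula: pry spatula, 0.1 kg: wooden handle 110 x 18 x 24 mm (length along its x, 24 mm high) and a flat steel blade 30 mm wide, 3 mm thick, reaching to 147 mm ahead of the origin along +x, its middle plane 12 mm above the underside. Origin: centre of the handle's underside; lies with z up
- spatula_tip (a point): middle of the blade's front edge (147 mm along the spatula's x, 12 mm above its underside)
- carton1: kraft cardboard soil sample carton, standing, rigid: 42 mm thick (its x), 60 mm wide (its y), 60 mm high, about 0.2 kg, weight low down. Origin: centre of its underside. Two to four are there
- carton2: kraft cardboard soil sample carton, standing, rigid: 42 mm thick (its x), 60 mm wide (its y), 60 mm high, about 0.2 kg, weight low down. Origin: centre of its underside. Two to four are there
- carton3: kraft cardboard soil sample carton, standing, rigid: 42 mm thick (its x), 60 mm wide (its y), 60 mm high, about 0.2 kg, weight low down. Origin: centre of its underside. Two to four are there
- carton4: kraft cardboard soil sample carton, standing, rigid: 42 mm thick (its x), 60 mm wide (its y), 60 mm high, about 0.2 kg, weight low down. Origin: centre of its underside. Two to four are there
- tin1: small aluminium moisture tin on the tray, 52 mm across, 46 mm high (heavy, full); not part of the job. Origin: centre of its underside
- tin2: aluminium moisture tin, 52 mm across, 46 mm high, on the bench; not part of the job. Origin: centre of its underside
- tin3: aluminium moisture tin, 52 mm across, 46 mm high, on the bench; not part of the job. Origin: centre of its underside
- mortar: white mortar bowl, 110 mm across, 70 mm high; not part of the job. Origin: centre of its underside
- beaker: glass beaker, 70 mm across, 90 mm high; not part of the job. Origin: centre of its underside
- washbottle: white wash bottle with red cap, 66 mm across, 160 mm high; not part of the job. Origin: centre of its underside
- reagent: brown jar with black cap, 72 mm across, 150 mm high; not part of the job. Origin: centre of its underside
Not all that is in view belongs to the job. Leave any pink look-alike of the carton4 alone. Leave any green look-alike of the carton3 alone.

How it is judged:
By the outcome, as a careful person would: the job done as asked, in the order asked, and still so for the second after the job is handed in, with the robot touching nothing.
Of carton1, carton2, carton3, carton4 only 2 to 4 are there at a start; the rules pass over those that are not, and their reading is None.
At some moment in a run one of carton1, carton2, carton3, carton4 may be knocked a few centimetres aside while the robot is not near it.
It also fails if it takes over 210 s, if anything falls off the work surface, if the arm or the gripper's body presses on something with over 40 N, if the wrist force passes 120 N, or if a joint passes its speed limit or range.

## Working session

There is one attempt and no reset: what is moved stays moved. The work goes in short steps, Python scripts to look and compute and a tool call to move; the robot and the scene stay as the last step left them, time stands still between calls to the robot, and variables do not carry over. Pictures are saved under pics/ and viewed, at most 14 in all, crops included, and the job is handed in when it is done.

Besides the shell and the picture viewer there is one more tool, called after "Request:" as name(argument=value, ...) on one line, values as JSON. servo_tool: Moves the arm, as the interface text tells. Shift numbers are shares of 0.1 m and turn numbers shares of 90 degrees, none past 1 either way. Its arguments: {"type":"object","properties":{"rows":{"type":"array"},"force":{"type":"number"}},"required":["rows"]}

```bash
ls; mkdir -p pics
cat > h.py <<'E'
from cell import manip
import numpy as np, cv2
from scipy.spatial.transform import Rotation as R
def cam(n):
    s=manip.observe(); im,d=manip.camera(n); c=manip.calibration(n); K=np.array(c["camera_matrix"])
    if n=="wrist":
        T=np.eye(4);T[:3,:3]=R.from_euler("xyz",s["ee_rot"]).as_matrix();T[:3,3]=s["ee_pos"]
        C=T@np.array(c["hand_eye"])
    else: C=np.linalg.inv(np.array(c["view"]))
    return im,d,K,C
def pts(d,K,C):
    v,u=np.indices(d.shape); p=np.stack([(u-K[0,2])/K[0,0]*d,(v-K[1,2])/K[1,1]*d,d],-1)
    return p@C[:3,:3].T+C[:3,3]
def ray(u,v,K,C,z):
    r=C[:3,:3]@np.array([(u-K[0,2])/K[0,0],(v-K[1,2])/K[1,1],1]); o=C[:3,3]
    return o+r*(z-o[2])/r[2]
def save(im,n): cv2.imwrite(f"pics/{n}.png",im[:,:,::-1])
def st():
    s=manip.observe(); print(round(s["time_s"],2),np.round(s["ee_pos"],4),np.round(s["ee_rot"],3),"F",np.round(s["wrist_force"],1),"op",round(s["opening"],4),round(s["grip_force"],1)); return s
def rel(p,rpy):
    """shift (units 0.1m) and twist (units 90deg) in present tool frame to reach pose"""
    s=manip.observe(); A=R.from_euler("xyz",s["ee_rot"]); B=R.from_euler("xyz",rpy)
    print("xyz",np.round(A.inv().apply(np.array(p)-s["ee_pos"])/.1,3),"twist",np.round((A.inv()*B).as_rotvec()/(np.pi/2),3))
E
python3 - <<'E'
from h import *
st()
for n in("top","side"):
    im,d,K,C=cam(n); save(im,n+"0"); np.savez(f"pics/{n}0.npz",im=im,d=d,K=K,C=C); print(n,C.round(3).tolist(),K[0])
E
```

```text
pics
0.0 [ 0.2068 -0.589   0.1958] [-3.14   0.     0.338] F [ 0.2 -0.5  0.1] op 0.0854 0.0
top [[0.005, -0.991, 0.133, 0.309], [-1.0, -0.004, 0.011, -0.017], [-0.01, -0.133, -0.991, 1.804], [0.0, 0.0, 0.0, 1.0]] [607.44279762   0.         319.93580304]
side [[-0.994, -0.067, 0.086, 0.429], [-0.108, 0.728, -0.677, 0.744], [-0.017, -0.682, -0.731, 0.926], [0.0, 0.0, 0.0, 1.0]] [482.8915477    0.         320.91138775]
```

View pics/top0.png

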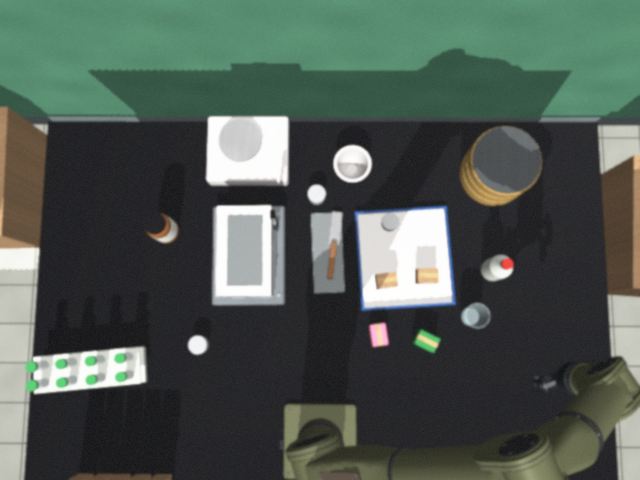

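View pics/side0.png

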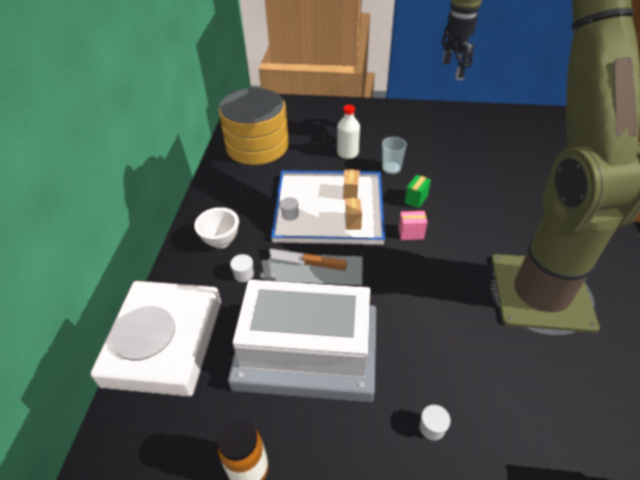

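The top view shows the shaker at (248,255) with its clamp at (275,217), so its x runs along world +x. The mat and spatula are at (330,250), handle (332,262), blade up. The tray is at (405,257) with two kraft cartons at (386,281) and (427,275) and a tin at (390,222). The pink and green look-alikes are outside it.

```bash
cat > m.py <<'E'
from h import *
for n in("top","side"):
    z=np.load(f"pics/{n}0.npz"); im,d,K,C=[z[k] for k in("im","d","K","C")]; P=pts(d,K,C); Z=P[...,2]
    hsv=cv2.cvtColor(im,cv2.COLOR_RGB2HSV); H,S,V=[hsv[...,i].astype(int) for i in range(3)]
    x,y=P[...,0],P[...,1]
    def rep(name,m,zr=None,k=3):
        m=m.astype(np.uint8); cs,_=cv2.findContours(m,cv2.RETR_EXTERNAL,cv2.CHAIN_APPROX_NONE)
        for c in sorted(cs,key=cv2.contourArea)[::-1][:k]:
            if cv2.contourArea(c)<15: continue
            q=np.zeros_like(m); cv2.drawContours(q,[c],-1,1,-1); q=q.astype(bool)&(m>0)
            p=P[q]; r=cv2.minAreaRect((p[:,:2]*1000).astype(np.float32))
            print(n,name,"px",c[:,0].mean(0).round(),"z",np.percentile(p[:,2],[5,50,95]).round(3),"rect mm",np.round(r[0]),np.round(r[1]),round(r[2],1))
    reg=(y>-.6)&(y<.5)&(x>.1)&(x<1)
    rep("boxtop",reg&(Z>.125)&(Z<.16)&(y>.05)&(x<.72),k=2)
    rep("housing",reg&(Z>.035)&(Z<.05)&(y>.05)&(x<.72),k=1)
    rep("kraft",reg&(H>8)&(H<25)&(S>70)&(V>100)&(y<-.1)&(Z<.1)&(x<.68),k=4)
    rep("kraft top",reg&(H>8)&(H<25)&(S>50)&(V>80)&(Z>.055)&(Z<.075)&(y<-.1),k=4)
    rep("wood",reg&(H<20)&(S>100)&(V>50)&(Z<.05)&(y>-.1)&(y<.05),k=2)
    rep("blue",reg&(H>100)&(H<125)&(S>100)&(Z<.05),k=1)
    rep("mat",reg&(S<60)&(V>70)&(V<170)&(Z<.02)&(y>-.13)&(y<.05)&(x>.3),k=2)
    rep("blade",reg&(S<60)&(V>150)&(Z<.04)&(y>-.1)&(y<.03)&(x>.4)&(x<.6),k=2)
E
python3 m.py
```

```text
top boxtop px [243. 249.] z [0.138 0.145 0.152] rect mm [534. 211.] [252. 174.] 0.6
top boxtop px [155. 224.] z [0.129 0.151 0.157] rect mm [606. 464.] [67. 64.] 9.0
top housing px [260. 272.] z [0.038 0.045 0.049] rect mm [532. 214.] [288. 208.] 0.8
top kraft px [427. 275.] z [0.057 0.065 0.072] rect mm [ 471. -305.] [38. 60.] 1.6
top kraft px [386. 280.] z [0.058 0.065 0.073] rect mm [ 457. -188.] [38. 58.] 8.0
top kraft px [379. 335.] z [-0.003  0.061  0.069] rect mm [ 301. -169.] [69. 13.] 10.0
top kraft px [428. 341.] z [0.002 0.062 0.07 ] rect mm [ 283. -308.] [75. 10.] 68.0
top kraft top px [427. 275.] z [0.057 0.065 0.071] rect mm [ 472. -305.] [41. 59.] 0.5
top kraft top px [386. 280.] z [0.058 0.065 0.072] rect mm [ 458. -188.] [40. 59.] 8.8
top kraft top px [379. 334.] z [0.057 0.062 0.07 ] rect mm [ 303. -166.] [58. 11.] 8.7
top kraft top px [480. 190.] z [0.056 0.065 0.074] rect mm [ 725. -466.] [157.  40.] 51.5
top wood px [331. 260.] z [0.021 0.028 0.035] rect mm [519. -31.] [ 14. 103.] 83.0
top blue px [404. 258.] z [-0.005  0.011  0.026] rect mm [ 531. -250.] [307. 2
[... 871 characters left out ...]

side kraft top px [353. 208.] z [0.058 0.062 0.065] rect mm [ 461. -188.] [41. 64.] 7.9
side kraft top px [351. 178.] z [0.057 0.062 0.065] rect mm [ 473. -305.] [40. 67.] 4.0
side kraft top px [413. 217.] z [0.057 0.059 0.062] rect mm [ 305. -168.] [57. 16.] 5.0
side wood px [324. 261.] z [-0.001  0.023  0.027] rect mm [521. -45.] [ 51. 112.] 83.4
side blue px [292. 192.] z [-0.004  0.015  0.021] rect mm [ 592. -259.] [191. 313.] 3.8
side mat px [317. 267.] z [-0.003  0.001  0.006] rect mm [537. -18.] [122. 272.] 87.7
side mat px [331. 241.] z [-0.003  0.005  0.017] rect mm [ 522. -113.] [298.  13.] 3.1
side blade px [322. 278.] z [-0.003  0.001  0.016] rect mm [522.  17.] [ 90. 216.] 62.7
```

Request:
servo_tool(rows=[{"twist":[0,0,0.07],"xyz":[0,0,-0.3],"hand":1},{"twist":[0,0,0.14],"xyz":[0,0,-0.6],"hand":1},{"twist":[0,0,0.215],"xyz":[0,0,-0.8],"hand":1},{"twist":[0,0,0.215],"xyz":[0,0,-0.8],"hand":1}])

```text
time_s: 0.43
ee_pos: [0.2084, -0.5922, 0.2812]
ee_rot: [3.134, -0.003, -0.004]
wrist_force: [0.1, -1.2, -0.2]
opening: 0.0854
grip_force: 0.0
```

Request:
servo_tool(rows=[{"twist":[0,0,0],"xyz":[0.17,-0.31,0],"hand":1},{"twist":[0,0,0],"xyz":[0.34,-0.62,0],"hand":1},{"twist":[0,0,0],"xyz":[0.52,-0.93,0],"hand":1}])

```text
time_s: 0.68
ee_pos: [0.2588, -0.4952, 0.2757]
ee_rot: [-3.14, 0.001, -0.001]
wrist_force: [1.3, -0.1, -0.2]
opening: 0.0855
grip_force: 0.0
```

Request:
servo_tool(rows=[{"twist":[0,0,0],"xyz":[0.17,-0.31,0],"hand":1},{"twist":[0,0,0],"xyz":[0.34,-0.62,0],"hand":1},{"twist":[0,0,0],"xyz":[0.52,-0.93,0],"hand":1}])

```text
time_s: 0.93
ee_pos: [0.311, -0.4017, 0.2759]
ee_rot: [-3.141, 0.001, 0.001]
wrist_force: [1.2, -0.7, -0.1]
opening: 0.0853
grip_force: 0.0
```

Request:
servo_tool(rows=[{"twist":[0,0,0],"xyz":[0.17,-0.31,0],"hand":1},{"twist":[0,0,0],"xyz":[0.34,-0.62,0],"hand":1},{"twist":[0,0,0],"xyz":[0.52,-0.93,0],"hand":1}])

```text
time_s: 1.18
ee_pos: [0.3629, -0.3088, 0.276]
ee_rot: [-3.141, 0.001, 0.001]
wrist_force: [0.1, 0.3, 0.4]
opening: 0.0849
grip_force: 0.0
```

Request:
servo_tool(rows=[{"twist":[0,0,0],"xyz":[0.17,-0.31,0],"hand":1},{"twist":[0,0,0],"xyz":[0.34,-0.62,0],"hand":1},{"twist":[0,0,0],"xyz":[0.52,-0.93,0],"hand":1}])

```text
time_s: 1.43
ee_pos: [0.4149, -0.2159, 0.276]
ee_rot: [-3.141, 0.001, 0.001]
wrist_force: [1.3, -0.4, 0.0]
opening: 0.0852
grip_force: 0.0
```

Request:
servo_tool(rows=[{"twist":[0,0,0],"xyz":[0.17,-0.31,0],"hand":1},{"twist":[0,0,0],"xyz":[0.34,-0.62,0],"hand":1},{"twist":[0,0,0],"xyz":[0.52,-0.93,0],"hand":1}])

```text
time_s: 1.68
ee_pos: [0.4669, -0.123, 0.276]
ee_rot: [-3.142, 0.002, 0.001]
wrist_force: [-0.1, -0.2, 0.7]
opening: 0.0853
grip_force: 0.0
```

Request:
servo_tool(rows=[{"twist":[0,0,0],"xyz":[0.17,-0.31,0],"hand":1},{"twist":[0,0,0],"xyz":[0.34,-0.62,0],"hand":1},{"twist":[0,0,0],"xyz":[0.52,-0.93,0],"hand":1},{"twist":[0,0,0],"xyz":[0.52,-0.93,0],"hand":1}])

```text
time_s: 2.02
ee_pos: [0.5221, -0.0224, 0.276]
ee_rot: [-3.136, -0.002, 0.013]
wrist_force: [0.1, 0.9, 0.1]
opening: 0.0851
grip_force: 0.0
```

Run:
```python
from h import *
st()
im,d,K,C=cam("wrist"); save(im,"w1"); np.savez("pics/w1.npz",im=im,d=d,K=K,C=C); print(C.round(3).tolist())
P=pts(d,K,C); x,y,z=P[...,0],P[...,1],P[...,2]
hsv=cv2.cvtColor(im,cv2.COLOR_RGB2HSV)
w=(hsv[...,0]<20)&(hsv[...,1]>100)&(hsv[...,2]>50)&(z>.015)&(z<.04)&(y>-.12)&(y<.08)
p=P[w]; print(len(p),np.median(p[:,2]),cv2.minAreaRect((p[:,:2]*1000).astype(np.float32)))
```

```text
2.02 [ 0.5221 -0.0224  0.276 ] [-3.136e+00 -2.000e-03  1.300e-02] F [0.1 0.9 0.1] op 0.0851 0.0
[[0.013, -0.947, -0.321, 0.605], [-1.0, -0.015, 0.002, -0.022], [-0.006, 0.321, -0.947, 0.455], [0.0, 0.0, 0.0, 1.0]]
1357 0.027937431727894202 ((520.7481079101562, -32.13525390625), (17.023576736450195, 108.82091522216797), 83.84317016601562)
```

View pics/w1.png

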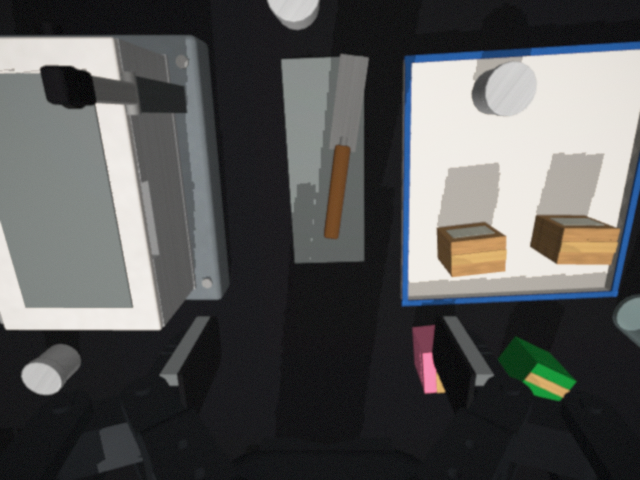

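The wrist view shows the spatula, handle centre at (337,190) and blade up to (350,60). The notch is at (150,210), and the clamp is upright with its grip at (68,88). Two cartons stand on the tray.

Run:
```python
from h import *
rel([.5455,-.0350,.10],[3.1416,0,-.107])
z=np.load("pics/w1.npz"); im,d,K,C=[z[k] for k in("im","d","K","C")]; P=pts(d,K,C)
m=np.zeros(d.shape,bool); m[66:106,42:92]=1; m&=(im.max(2)<60); p=P[m]; print("grip",len(p),np.percentile(p,[5,50,95],axis=0).round(3))
m=np.zeros(d.shape,bool); m[80:100,100:180]=1; p=P[80:110:5,100:185:12]; print(p[2].round(3))
for v in range(170,260,8): 
    q=P[v,135:165:4]; print(v,[tuple(a) for a in q.round(3)][::2], im[v,135:165:4].mean(1).astype(int))
```

```text
xyz [0.252 0.09  1.758] twist [-0.002  0.     0.074]
grip 1732 [[0.611 0.12  0.215]
 [0.619 0.122 0.234]
 [0.628 0.131 0.238]]
[[0.619 0.123 0.2  ]
 [0.62  0.123 0.186]
 [0.621 0.123 0.17 ]
 [0.622 0.123 0.152]
 [0.623 0.124 0.13 ]
 [0.625 0.125 0.105]
 [0.627 0.125 0.079]
 [0.628 0.125 0.048]]
170 [(np.float64(0.561), np.float64(0.138), np.float64(0.142)), (np.float64(0.559), np.float64(0.138), np.float64(0.129)), (np.float64(0.557), np.float64(0.137), np.float64(0.116)), (np.float64(0.555), np.float64(0.137), np.float64(0.099))] [148 132  87  88  87  90  88  88]
178 [(np.float64(0.554), np.float64(0.138), np.float64(0.144)), (np.float64(0.552), np.float64(0.138), np.float64(0.131)), (np.float64(0.55), np.float64(0.138), np.float64(0.116)), (np.float64(0.548), np.float64(0.137), np.float64(0.102))] [198 123  84  89  89  89  87  86]
186 [(np.float64(0.548), np.float64(0.139), np.float64(0.144)), (np.float64(0.544), np.float64(0.142), np.float64(0.125)), (np.float64(0.543), np.float64(0.137), np.float64(0.119)), (np.float64(0.541), np.float64(0.138), np.float64(0.103))] [227 114 149 1
[... 1784 characters left out ...]
 (np.float64(0.492), np.float64(0.142), np.float64(0.124)), (np.float64(0.49), np.float64(0.137), np.float64(0.12))] [234 233 232 134 143 146  88  86]
250 [(np.float64(0.491), np.float64(0.148), np.float64(0.144)), (np.float64(0.491), np.float64(0.141), np.float64(0.144)), (np.float64(0.488), np.float64(0.138), np.float64(0.136)), (np.float64(0.484), np.float64(0.136), np.float64(0.124))] [233 232 232 192 128 146  99  86]
258 [(np.float64(0.483), np.float64(0.149), np.float64(0.144)), (np.float64(0.484), np.float64(0.141), np.float64(0.145)), (np.float64(0.481), np.float64(0.137), np.float64(0.139)), (np.float64(0.476), np.float64(0.136), np.float64(0.126))] [233 234 233 224 112  90  90  87]
```

Request:
servo_tool(rows=[{"twist":[0,0,0.074],"xyz":[0.25,0.09,0.3],"hand":1},{"twist":[0,0,0.074],"xyz":[0.25,0.09,0.6],"hand":1},{"twist":[0,0,0.074],"xyz":[0.25,0.09,0.9],"hand":1}])

```text
time_s: 2.32
ee_pos: [0.5446, -0.0424, 0.1853]
ee_rot: [3.14, -0.001, -0.118]
wrist_force: [-0.6, 0.6, 0.2]
opening: 0.0852
grip_force: 0.0
```

Request:
servo_tool(rows=[{"twist":[0,0,0],"xyz":[0,0,0.3],"hand":0.7},{"twist":[0,0,0],"xyz":[0,0,0.6],"hand":0.7},{"twist":[0,0,0],"xyz":[0,0,0.9],"hand":0.7},{"twist":[0,0,0],"xyz":[0,0,0.9],"hand":0.7},{"twist":[0,0,0],"xyz":[0,0,0.9],"hand":0.7},{"twist":[0,0,0],"xyz":[0,0,0.9],"hand":0.7}])

```text
time_s: 2.82
ee_pos: [0.5447, -0.0413, 0.0977]
ee_rot: [3.141, -0.001, -0.117]
wrist_force: [0.7, 0.3, 0.6]
opening: 0.0597
grip_force: 0.0
```

Run:
```python
from h import *
st(); rel([.5455,-.0350,.007],[3.1416,0,-.107])
```

```text
2.82 [ 0.5447 -0.0413  0.0977] [ 3.141e+00 -1.000e-03 -1.170e-01] F [0.7 0.3 0.6] op 0.0597 0.0
xyz [-0.001 -0.064  0.907] twist [ 0.    -0.001 -0.006]
```

Request:
servo_tool(rows=[{"twist":[0,0,0],"xyz":[0,-0.06,0.2],"hand":0.7},{"twist":[0,0,0],"xyz":[0,-0.06,0.4],"hand":0.7},{"twist":[0,0,0],"xyz":[0,-0.06,0.6],"hand":0.7},{"twist":[0,0,0],"xyz":[0,-0.06,0.8],"hand":0.7},{"twist":[0,0,0],"xyz":[0,-0.06,0.87],"hand":0.7},{"twist":[0,0,0],"xyz":[0,-0.06,0.9],"hand":0.7},{"twist":[0,0,0],"xyz":[0,-0.06,0.9],"hand":0.7}])

```text
time_s: 3.4
ee_pos: [0.5457, -0.0349, 0.0076]
ee_rot: [-3.142, -0.002, -0.116]
wrist_force: [0.4, -0.3, 0.5]
opening: 0.0599
grip_force: 0.0
```

Request:
servo_tool(rows=[{"twist":[0,0,0],"xyz":[0,0,0],"hand":0.1},{"twist":[0,0,0],"xyz":[0,0,0],"hand":0},{"twist":[0,0,0],"xyz":[0,0,0],"hand":0},{"twist":[0,0,0],"xyz":[0,0,0],"hand":0},{"twist":[0,0,0],"xyz":[0,0,0],"hand":0},{"twist":[0,0,0],"xyz":[0,0,0],"hand":0},{"twist":[0,0,0],"xyz":[0,0,0],"hand":0},{"twist":[0,0,0],"xyz":[0,0,0],"hand":0},{"twist":[0,0,0],"xyz":[0,0,0],"hand":0}], force=100)

```text
time_s: 4.15
ee_pos: [0.5448, -0.0347, 0.0065]
ee_rot: [3.142, 0.0, -0.116]
wrist_force: [0.1, 0.7, 0.2]
opening: -0.0001
grip_force: 0.0
```

Run:
```python
from h import *
st()
im,d,K,C=cam("wrist"); save(im,"w2"); im,d,K,C=cam("side"); save(cv2.resize(im[200:320,230:400],None,fx=4,fy=4),"s2")
```

```text
4.15 [ 0.5448 -0.0347  0.0065] [ 3.142  0.    -0.116] F [0.1 0.7 0.2] op -0.0001 0.0
```

View pics/w2.png

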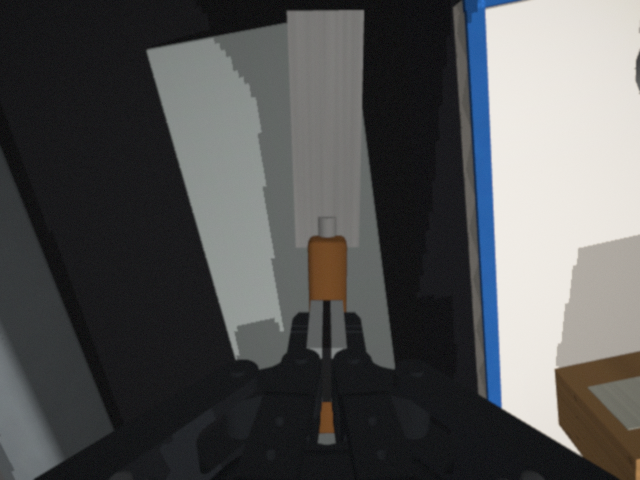

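View pics/s2.png

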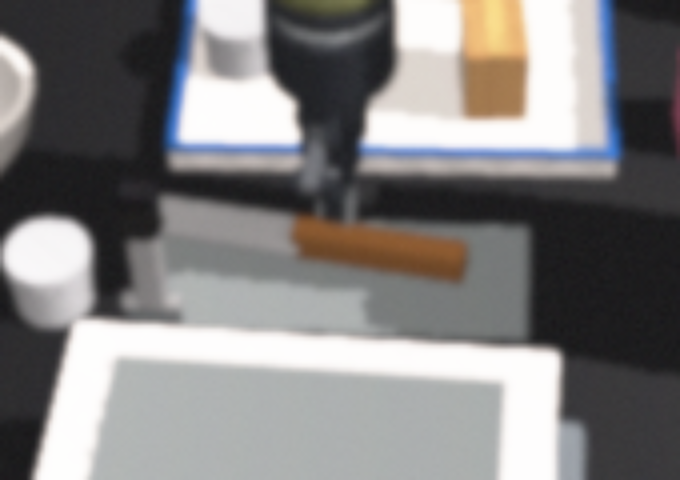

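Run:
```python
from h import *
im,d,K,C=cam("wrist"); P=pts(d,K,C)
for u,v in[(327,240),(327,260),(327,290),(318,320),(318,340),(337,320),(337,345),(327,415),(327,437)]: print(u,v,P[v,u].round(4),im[v,u])
hsv=cv2.cvtColor(im,cv2.COLOR_RGB2HSV); m=(hsv[...,0]<20)&(hsv[...,1]>100)&(hsv[...,2]>50)&(P[...,2]<.05)&(np.indices(d.shape)[1]<400); 
for v in range(240,300,15): q=P[v][m[v]]; print(v,q[[0,-1]].round(4))
im,d,K,C=cam("top"); P=pts(d,K,C); 
print(im[225:285:5,322:342:3].tolist()[5])
```

```text
327 240 [ 0.5747 -0.0383  0.0249] [81 50 28]
327 260 [ 0.5666 -0.0374  0.0287] [112  75  40]
327 290 [ 0.5511 -0.0356  0.0273] [112  73  37]
318 320 [ 0.5566 -0.0328  0.0629] [91 94 94]
318 340 [ 0.5562 -0.033   0.0755] [89 93 91]
337 320 [ 0.5561 -0.0398  0.0636] [94 95 94]
337 345 [ 0.5558 -0.0394  0.0788] [90 93 92]
327 415 [ 0.4795 -0.0273  0.0283] [112  75  40]
327 437 [ 0.4399 -0.0228  0.0045] [91 93 92]
240 [[ 0.5751 -0.0306  0.0235]
 [ 0.5737 -0.0459  0.0244]]
255 [[ 0.5687 -0.0289  0.0253]
 [ 0.5675 -0.0456  0.0272]]
270 [[ 0.5615 -0.0284  0.0259]
 [ 0.5601 -0.0449  0.027 ]]
285 [[ 0.5543 -0.0275  0.0266]
 [ 0.5527 -0.0442  0.0274]]
[[100, 103, 76], [103, 107, 81], [100, 103, 77], [100, 103, 76], [101, 105, 78], [100, 102, 76], [100, 104, 76]]
```

Run:
```python
from h import *
im,d,K,C=cam("wrist"); P=pts(d,K,C)
for v in range(294,366,6): print(v,*[(tuple(float(a) for a in P[v,u].round(3)),int(im[v,u].mean())) for u in (300,314,327,340)])
print(st()["qpos"])
```

```text
294 ((0.539, -0.02, 0.004), 102) ((0.55, -0.029, 0.028), 70) ((0.549, -0.035, 0.028), 75) ((0.549, -0.041, 0.028), 70)
300 ((0.628, -0.044, 0.185), 100) ((0.557, -0.031, 0.048), 79) ((0.556, -0.036, 0.047), 43) ((0.555, -0.041, 0.046), 77)
306 ((0.532, -0.019, 0.003), 100) ((0.557, -0.031, 0.052), 91) ((0.557, -0.036, 0.053), 22) ((0.555, -0.041, 0.051), 91)
312 ((0.553, -0.025, 0.049), 58) ((0.556, -0.031, 0.056), 92) ((0.556, -0.036, 0.057), 24) ((0.556, -0.041, 0.057), 92)
318 ((0.553, -0.025, 0.054), 21) ((0.556, -0.031, 0.06), 92) ((0.556, -0.036, 0.061), 21) ((0.556, -0.041, 0.062), 93)
324 ((0.553, -0.025, 0.059), 22) ((0.557, -0.031, 0.067), 92) ((0.556, -0.036, 0.066), 18) ((0.556, -0.041, 0.066), 93)
330 ((0.553, -0.026, 0.063), 28) ((0.556, -0.031, 0.069), 95) ((0.556, -0.036, 0.07), 19) ((0.555, -0.041, 0.069), 93)
336 ((0.553, -0.026, 0.067), 21) ((0.557, -0.032, 0.073), 94) ((0.555, -0.036, 0.072), 15) ((0.556, -0.041, 0.073), 92)
342 ((0.554, -0.026, 0.071), 18) ((0.557, -0.032, 0.077), 93) ((0.556, -0.036, 0.076), 20) ((0.556, -0.04, 0.078), 93)
348 ((0.558, -0.028, 0.082), 24) ((0.556, -0.032, 0.079), 118) ((0.555, -0.036, 0.079), 29) ((0.555, -0.04, 0.08), 116)
354 ((0.559, -0.028, 0.087), 22) ((0.558, -0.032, 0.085), 23) ((0.553, -0.036, 0.08), 31) ((0.556, -0.04, 0.084), 22)
360 ((0.559, -0.028, 0.09), 28) ((0.558, -0.032, 0.088), 21) ((0.551, -0.036, 0.08), 30) ((0.557, -0.04, 0.088), 23)
4.4 [ 0.5448 -0.0347  0.0065] [ 3.142  0.    -0.116] F [ 0.3 -0.2 -1.7] op 0.0005 0.0
[ 0.01816809  0.88657714 -0.06582498  1.93640729  0.16118151  0.32360087
 -1.86337011]
```

Measured directly, the fingertips end at z≈0.048, about 41 mm short of the reported TCP, so the fingers closed above the handle. I'll go lower and watch the force.

Request:
servo_tool(rows=[{"twist":[0,0,0],"xyz":[0,0,0],"hand":0.6},{"twist":[0,0,0],"xyz":[0,0,0],"hand":0.6},{"twist":[0,0,0],"xyz":[0,0,0],"hand":0.6},{"twist":[0,0,0],"xyz":[0,0,0],"hand":0.6},{"twist":[0,0,0],"xyz":[0,0,0],"hand":0.6},{"twist":[0,0,0],"xyz":[0,0,0],"hand":0.6},{"twist":[0,0,0],"xyz":[0,0,0.1],"hand":0.6},{"twist":[0,0,0],"xyz":[0,0,0.2],"hand":0.6},{"twist":[0,0,0],"xyz":[0,0,0.2],"hand":0.6}])

```text
time_s: 5.15
ee_pos: [0.5433, -0.0346, -0.0156]
ee_rot: [3.141, 0.003, -0.116]
wrist_force: [0.1, -0.1, 0.2]
opening: 0.0513
grip_force: 0.0
```

Run:
```python
from h import *
st()
im,d,K,C=cam("wrist"); P=pts(d,K,C); save(im,"w3")
s=manip.observe(); p=P[(abs(P[...,0]-s["ee_pos"][0])<.03)&(abs(P[...,1]-s["ee_pos"][1])<.06)]; 
hist=np.histogram(p[:,2],bins=np.arange(-.02,.12,.01)); print(hist[0])
```

```text
5.15 [ 0.5433 -0.0346 -0.0156] [ 3.141e+00  3.000e-03 -1.160e-01] F [ 0.1 -0.1  0.2] op 0.0513 0.0
[    0   106 18686   304  5801  1252  1552  1732  2469  9460  8248 11729
 10230]
```

View pics/w3.png

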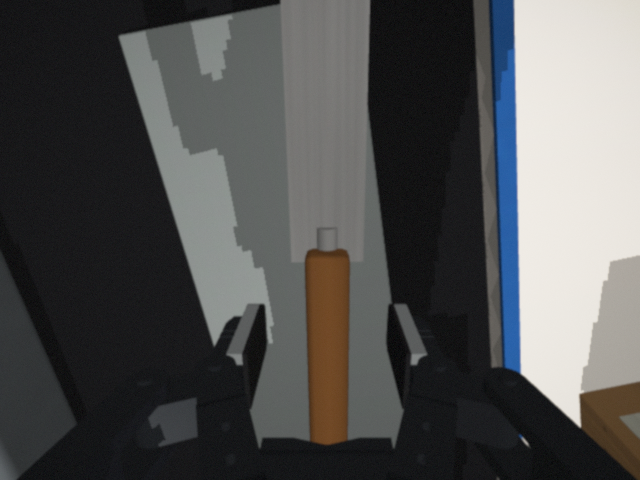

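The handle lies centred between the open fingers, with tips around rows 305–410. I'll lower further and close.

Request:
servo_tool(rows=[{"twist":[0,0,0],"xyz":[0,0,0.06],"hand":0.6},{"twist":[0,0,0],"xyz":[0,0,0.12],"hand":0.6},{"twist":[0,0,0],"xyz":[0,0,0.18],"hand":0.6},{"twist":[0,0,0],"xyz":[0,0,0.18],"hand":0.6}])

```text
time_s: 5.53
ee_pos: [0.544, -0.0346, -0.0327]
ee_rot: [3.141, 0.002, -0.116]
wrist_force: [-0.9, -0.2, -0.7]
opening: 0.0508
grip_force: 0.0
```

Request:
servo_tool(rows=[{"twist":[0,0,0],"xyz":[0,0,0],"hand":0.1},{"twist":[0,0,0],"xyz":[0,0,0],"hand":0},{"twist":[0,0,0],"xyz":[0,0,0],"hand":0},{"twist":[0,0,0],"xyz":[0,0,0],"hand":0},{"twist":[0,0,0],"xyz":[0,0,0],"hand":0},{"twist":[0,0,0],"xyz":[0,0,0],"hand":0},{"twist":[0,0,0],"xyz":[0,0,0],"hand":0},{"twist":[0,0,0],"xyz":[0,0,0],"hand":0},{"twist":[0,0,0],"xyz":[0,0,0],"hand":0}], force=100)

```text
time_s: 6.28
ee_pos: [0.5451, -0.0348, -0.0309]
ee_rot: [3.142, -0.001, -0.116]
wrist_force: [-1.2, 0.3, 4.7]
opening: 0.0162
grip_force: 98.3
```

Gripped. Lift and check.

Request:
servo_tool(rows=[{"twist":[0,0,0],"xyz":[0,0,-0.2],"hand":0},{"twist":[0,0,0],"xyz":[0,0,-0.4],"hand":0},{"twist":[0,0,0],"xyz":[0,0,-0.6],"hand":0},{"twist":[0,0,0],"xyz":[0,0,-0.8],"hand":0},{"twist":[0,0,0],"xyz":[0,0,-1],"hand":0},{"twist":[0,0,0],"xyz":[0,0,-1],"hand":0}])

```text
time_s: 6.78
ee_pos: [0.5472, -0.0349, 0.0717]
ee_rot: [-3.141, -0.006, -0.117]
wrist_force: [0.1, 0.5, -1.0]
opening: 0.0159
grip_force: 97.7
```

Request:
servo_tool(rows=[{"twist":[0,0,-0.07],"xyz":[-0.1,0.05,-0.1],"hand":0},{"twist":[0,0,-0.14],"xyz":[-0.1,0.1,-0.2],"hand":0},{"twist":[0,0,-0.21],"xyz":[-0.15,0.15,-0.2],"hand":0},{"twist":[0,0,-0.28],"xyz":[-0.2,0.15,-0.2],"hand":0},{"twist":[0,0,-0.35],"xyz":[-0.25,0.15,-0.2],"hand":0},{"twist":[0,0,-0.42],"xyz":[-0.3,0.15,-0.2],"hand":0},{"twist":[0,0,-0.49],"xyz":[-0.3,0.15,-0.2],"hand":0},{"twist":[0,0,-0.54],"xyz":[-0.3,0.15,-0.2],"hand":0}])

```text
time_s: 7.45
ee_pos: [0.5123, -0.0461, 0.0877]
ee_rot: [-3.14, 0.001, 0.737]
wrist_force: [1.1, 0.1, -1.5]
opening: 0.016
grip_force: 97.7
```

Request:
servo_tool(rows=[{"twist":[0,0,-0.07],"xyz":[0,0,0],"hand":0},{"twist":[0,0,-0.14],"xyz":[0,0,0],"hand":0},{"twist":[0,0,-0.21],"xyz":[0,0,0],"hand":0},{"twist":[0,0,-0.28],"xyz":[0,0,0],"hand":0},{"twist":[0,0,-0.35],"xyz":[0,0,0],"hand":0},{"twist":[0,0,-0.42],"xyz":[0,0,0],"hand":0},{"twist":[0,0,-0.49],"xyz":[0,0,0],"hand":0},{"twist":[0,0,-0.54],"xyz":[0,0,0],"hand":0},{"twist":[0,0,-0.54],"xyz":[0,0,0],"hand":0},{"twist":[0,0,-0.54],"xyz":[0,0,0],"hand":0}])

```text
time_s: 8.28
ee_pos: [0.5127, -0.0461, 0.0878]
ee_rot: [-3.14, -0.001, 1.578]
wrist_force: [-0.4, 0.2, -0.8]
opening: 0.0165
grip_force: 97.7
```

Run:
```python
from h import *
s=st()
im,d,K,C=cam("wrist"); P=pts(d,K,C); save(im,"w4"); np.savez("pics/w4.npz",im=im,d=d,K=K,C=C)
b=(P[...,2]>s["ee_pos"][2]+.02)&(P[...,2]<s["ee_pos"][2]+.07)&(P[...,1]>s["ee_pos"][1]+.06)&(P[...,1]<.11)
p=P[b]; print(len(p)); print(np.percentile(p,[1,50,99],axis=0).round(4)); print(cv2.minAreaRect((p[:,:2]*1000).astype(np.float32)))
A=np.c_[p[:,:2],np.ones(len(p))]; print("plane",np.linalg.lstsq(A,p[:,2],rcond=None)[0].round(3))
```

```text
8.28 [ 0.5127 -0.0461  0.0878] [-3.140e+00 -1.000e-03  1.578e+00] F [-0.4  0.2 -0.8] op 0.0165 97.7
17294
[[0.4973 0.0146 0.135 ]
 [0.512  0.0453 0.1365]
 [0.5267 0.0699 0.138 ]]
((512.018310546875, 42.23002624511719), (30.29083251953125, 57.01873779296875), 0.8062250018119812)
plane [-0.001  0.     0.137]
```

View pics/w4.png

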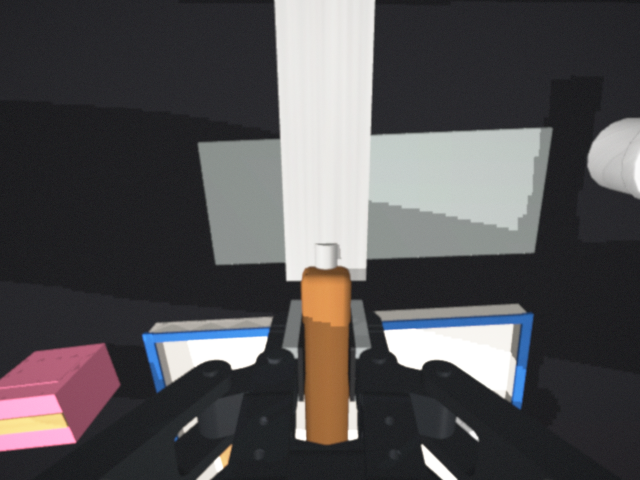

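The blade (x≈0.512, top z=0.1365) is level and straight in the hand and runs out of the top of the picture; the tip should be at y≈0.076. I'll drop 6 mm and insert.

Request:
servo_tool(rows=[{"twist":[0,0,0],"xyz":[0.1,0,0.065],"hand":0},{"twist":[0,0,0],"xyz":[0.3,0,0.065],"hand":0},{"twist":[0,0,0],"xyz":[0.4,0,0.065],"hand":0},{"twist":[0,0,0],"xyz":[0.5,0,0.065],"hand":0},{"twist":[0,0,0],"xyz":[0.5,0,0.065],"hand":0},{"twist":[0,0,0],"xyz":[0.5,0,0.065],"hand":0}])

```text
time_s: 8.83
ee_pos: [0.5129, 0.004, 0.0822]
ee_rot: [3.141, 0.001, 1.581]
wrist_force: [0.0, -0.9, -1.6]
opening: 0.0163
grip_force: 97.7
```

Run:
```python
from h import *
s=st()
im,d,K,C=cam("wrist"); P=pts(d,K,C)
for y0 in(.08,.1):
  b=(P[...,2]>.12)&(P[...,2]<.14)&(abs(P[...,1]-y0)<.003)&(abs(P[...,0]-.512)<.03); p=P[b]; print(y0,len(p),np.median(p[:,2]) if len(p) else 0,p[:,0].min() if len(p) else 0,p[:,0].max() if len(p) else 0)
im,d,K,C=cam("side"); P=pts(d,K,C); b=(abs(P[...,0]-.512)<.01)&(P[...,1]>.06)&(P[...,1]<.136)&(P[...,2]>.11); p=P[b]; print(len(p)); print(np.percentile(p,[2,50,98],axis=0).round(3) if len(p) else 0)
```

```text
8.83 [0.5129 0.004  0.0822] [3.141e+00 1.000e-03 1.581e+00] F [ 0.  -0.9 -1.6] op 0.0163 97.7
0.08 1656 0.13076789474923312 0.49698201820805565 0.5270642417656529
0.1 1936 0.13077851241468313 0.49671191400034553 0.5268590085769377
326
[[0.503 0.06  0.125]
 [0.512 0.08  0.128]
 [0.521 0.125 0.464]]
```

Request:
servo_tool(rows=[{"twist":[0,0,0],"xyz":[0.1,0,0],"hand":0},{"twist":[0,0,0],"xyz":[0.16,0,0],"hand":0},{"twist":[0,0,0],"xyz":[0.22,0,0],"hand":0},{"twist":[0,0,0],"xyz":[0.28,0,0],"hand":0},{"twist":[0,0,0],"xyz":[0.28,0,0],"hand":0}])

```text
time_s: 9.35
ee_pos: [0.5127, 0.0342, 0.0823]
ee_rot: [3.141, -0.002, 1.583]
wrist_force: [0.2, -0.1, -1.0]
opening: 0.0158
grip_force: 97.7
```

Request:
servo_tool(rows=[{"twist":[0,0,0],"xyz":[0.05,0,0],"hand":0},{"twist":[0,0,0],"xyz":[0.1,0,0],"hand":0},{"twist":[0,0,0],"xyz":[0.15,0,0],"hand":0},{"twist":[0,0,0],"xyz":[0.15,0,0],"hand":0}])

```text
time_s: 9.68
ee_pos: [0.5125, 0.0486, 0.0822]
ee_rot: [3.141, -0.001, 1.582]
wrist_force: [0.2, 0.1, -1.5]
opening: 0.0157
grip_force: 97.7
```

Request:
servo_tool(rows=[{"twist":[0,0,0],"xyz":[0,0,-0.05],"hand":0},{"twist":[0,0,0],"xyz":[0.006,0,-0.163],"hand":0},{"twist":[0,0,0],"xyz":[0.024,0,-0.28],"hand":0},{"twist":[0,0,0],"xyz":[0.053,0,-0.394],"hand":0},{"twist":[0,0,0],"xyz":[0.093,0,-0.505],"hand":0},{"twist":[0,0,0],"xyz":[0.093,0,-0.505],"hand":0}])

```text
time_s: 10.18
ee_pos: [0.5126, 0.0563, 0.1342]
ee_rot: [3.14, 0.0, 1.581]
wrist_force: [0.4, -1.2, -0.7]
opening: 0.016
grip_force: 98.2
```

```bash
cat > cov.py <<'E'
from h import *
def cover(n="side"):
    im,d,K,C=cam(n); P=pts(d,K,C); x,y,z=P[...,0],P[...,1],P[...,2]
    m=(x>.41)&(x<.66)&(y>.13)&(y<.36)&(z>.13)&(z<.32)&(im.min(2)>90)
    p=P[m]; 
    if len(p)<50: print("few");return
    c=p.mean(0); w=np.linalg.svd((p-c)[:: max(1,len(p)//3000)],full_matrices=False)[2]; nrm=w[2]*np.sign(w[2][2]+1e-9)
    print("n",len(p),"normal",nrm.round(3),"theta",round(float(np.arctan2(nrm[1],nrm[2])),3), np.percentile(p,[1,99],axis=0).round(3).tolist())
E
python3 - <<'E'
from cov import *
st(); cover()
E
```

```text
10.18 [0.5126 0.0563 0.1342] [3.14  0.    1.581] F [ 0.4 -1.2 -0.7] op 0.016 98.2
n 10888 normal [-0.004  0.393  0.92 ] theta 0.404 [[0.413, 0.137, 0.134], [0.657, 0.295, 0.199]]
```

Request:
servo_tool(rows=[{"twist":[0,0,0],"xyz":[0.051,0,-0.106],"hand":0},{"twist":[0,0,0],"xyz":[0.113,0,-0.207],"hand":0},{"twist":[0,0,0],"xyz":[0.184,0,-0.301],"hand":0},{"twist":[0,0,0],"xyz":[0.265,0,-0.387],"hand":0},{"twist":[0,0,0],"xyz":[0.353,0,-0.465],"hand":0},{"twist":[0,0,0],"xyz":[0.449,0,-0.534],"hand":0},{"twist":[0,0,0],"xyz":[0.552,0,-0.592],"hand":0},{"twist":[0,0,0],"xyz":[0.659,0,-0.64],"hand":0},{"twist":[0,0,0],"xyz":[0.771,0,-0.677],"hand":0}])

```text
time_s: 10.98
ee_pos: [0.5116, 0.135, 0.201]
ee_rot: [3.141, -0.001, 1.581]
wrist_force: [-0.4, -2.9, -0.2]
opening: 0.0162
grip_force: 98.3
```

Request:
servo_tool(rows=[{"twist":[0,0,0],"xyz":[0.12,0,-0.026],"hand":0},{"twist":[0,0,0],"xyz":[0.23,0,-0.04],"hand":0},{"twist":[0,0,0],"xyz":[0.35,0,-0.043],"hand":0},{"twist":[0,0,0],"xyz":[0.46,0,-0.035],"hand":0},{"twist":[0,0,0],"xyz":[0.54,0,-0.024],"hand":0},{"twist":[0,0,0],"xyz":[0.54,0,-0.024],"hand":0}])

```text
time_s: 11.48
ee_pos: [0.5107, 0.1905, 0.2025]
ee_rot: [3.142, -0.003, 1.583]
wrist_force: [0.5, -0.4, -1.2]
opening: 0.016
grip_force: 98.3
```

Run:
```python
from cov import *
st(); im,d,K,C=cam("top"); P=pts(d,K,C); b=(P[...,2]>.27)&(P[...,2]<.3)&(P[...,0]>.41)&(P[...,0]<.66)&(P[...,1]>.2)&(P[...,1]<.4)&(im.min(2)>90); print(b.sum(),np.percentile(P[b],[2,50,98],axis=0).round(3)); cover()
```

```text
11.48 [0.5107 0.1905 0.2025] [ 3.142e+00 -3.000e-03  1.583e+00] F [ 0.5 -0.4 -1.2] op 0.016 98.3
453 [[0.416 0.318 0.271]
 [0.53  0.324 0.28 ]
 [0.651 0.33  0.288]]
n 6260 normal [ 0.009 -0.583  0.813] theta -0.622 [[0.412, 0.133, 0.131], [0.657, 0.33, 0.281]]
```

Cover open at about 1.77 rad. I'll retreat and return the spatula to the mat.

Request:
servo_tool(rows=[{"twist":[0,0,0],"xyz":[-0.25,0,0],"hand":0},{"twist":[0,0,0],"xyz":[-0.5,0,0],"hand":0},{"twist":[0,0,0],"xyz":[-0.75,0,0],"hand":0},{"twist":[0,0,0],"xyz":[-1,0,0],"hand":0}])

```text
time_s: 11.92
ee_pos: [0.5121, 0.0858, 0.2026]
ee_rot: [3.141, -0.0, 1.58]
wrist_force: [-0.6, -1.0, -1.0]
opening: 0.016
grip_force: 98.3
```

Request:
servo_tool(rows=[{"twist":[0,0,0],"xyz":[-0.25,0,0],"hand":0},{"twist":[0,0,0],"xyz":[-0.5,0,0],"hand":0},{"twist":[0,0,0],"xyz":[-0.75,0,0],"hand":0},{"twist":[0,0,0],"xyz":[-1,0,0],"hand":0}])

```text
time_s: 12.25
ee_pos: [0.5129, -0.0145, 0.2027]
ee_rot: [3.141, -0.0, 1.579]
wrist_force: [0.8, -1.1, -1.3]
opening: 0.0161
grip_force: 98.3
```

Request:
servo_tool(rows=[{"twist":[0,0,0.07],"xyz":[-0.2,0,0.1],"hand":0},{"twist":[0,0,0.14],"xyz":[-0.35,0,0.2],"hand":0},{"twist":[0,0,0.21],"xyz":[-0.35,0,0.3],"hand":0},{"twist":[0,0,0.28],"xyz":[-0.35,0,0.4],"hand":0},{"twist":[0,0,0.35],"xyz":[-0.35,0,0.5],"hand":0},{"twist":[0,0,0.42],"xyz":[-0.35,0,0.5],"hand":0},{"twist":[0,0,0.49],"xyz":[-0.35,0,0.5],"hand":0},{"twist":[0,0,0.54],"xyz":[-0.35,0,0.5],"hand":0}])

```text
time_s: 12.92
ee_pos: [0.5134, -0.0482, 0.1525]
ee_rot: [3.141, -0.0, 0.726]
wrist_force: [0.4, 0.4, -1.1]
opening: 0.0162
grip_force: 98.3
```

Request:
servo_tool(rows=[{"twist":[0,0,0.07],"xyz":[0,0,0.1],"hand":0},{"twist":[0,0,0.14],"xyz":[0,0,0.2],"hand":0},{"twist":[0,0,0.21],"xyz":[0,0,0.3],"hand":0},{"twist":[0,0,0.28],"xyz":[0,0,0.4],"hand":0},{"twist":[0,0,0.35],"xyz":[0,0,0.5],"hand":0},{"twist":[0,0,0.42],"xyz":[0,0,0.6],"hand":0},{"twist":[0,0,0.49],"xyz":[0,0,0.6],"hand":0},{"twist":[0,0,0.54],"xyz":[0,0,0.6],"hand":0},{"twist":[0,0,0.54],"xyz":[0,0,0.6],"hand":0},{"twist":[0,0,0.54],"xyz":[0,0,0.6],"hand":0}])

```text
time_s: 13.75
ee_pos: [0.5136, -0.0479, 0.0927]
ee_rot: [3.142, -0.001, -0.114]
wrist_force: [0.2, -0.2, -1.3]
opening: 0.016
grip_force: 98.3
```

Run:
```python
from h import *
st(); rel([.535,-.03,-.029],[3.1416,0,-.116])
```

```text
13.75 [ 0.5136 -0.0479  0.0927] [ 3.142e+00 -1.000e-03 -1.140e-01] F [ 0.2 -0.2 -1.3] op 0.016 98.3
xyz [ 0.192 -0.203  1.217] twist [ 0.    -0.     0.001]
```

Request:
servo_tool(rows=[{"twist":[0,0,0],"xyz":[0.1,-0.1,0.25],"hand":0},{"twist":[0,0,0],"xyz":[0.19,-0.2,0.5],"hand":0},{"twist":[0,0,0],"xyz":[0.19,-0.2,0.7],"hand":0},{"twist":[0,0,0],"xyz":[0.19,-0.2,0.9],"hand":0},{"twist":[0,0,0],"xyz":[0.19,-0.2,1],"hand":0},{"twist":[0,0,0],"xyz":[0.19,-0.2,1],"hand":0}])

```text
time_s: 14.25
ee_pos: [0.533, -0.0301, -0.0091]
ee_rot: [3.141, 0.004, -0.115]
wrist_force: [-0.7, -0.4, -0.5]
opening: 0.0163
grip_force: 98.3
```

Request:
servo_tool(rows=[{"twist":[0,0,0],"xyz":[0,0,0.07],"hand":0},{"twist":[0,0,0],"xyz":[0,0,0.14],"hand":0},{"twist":[0,0,0],"xyz":[0,0,0.19],"hand":0},{"twist":[0,0,0],"xyz":[0,0,0.22],"hand":0},{"twist":[0,0,0],"xyz":[0,0,0.22],"hand":0}])

```text
time_s: 14.67
ee_pos: [0.5344, -0.0301, -0.0296]
ee_rot: [3.142, 0.0, -0.116]
wrist_force: [-0.1, 0.3, -1.3]
opening: 0.0159
grip_force: 98.3
```

Request:
servo_tool(rows=[{"twist":[0,0,0],"xyz":[0,0,0.015],"hand":0},{"twist":[0,0,0],"xyz":[0,0,0.015],"hand":0.3},{"twist":[0,0,0],"xyz":[0,0,0.015],"hand":0.5},{"twist":[0,0,0],"xyz":[0,0,0.015],"hand":0.6},{"twist":[0,0,0],"xyz":[0,0,0.015],"hand":0.6},{"twist":[0,0,0],"xyz":[0,0,0.015],"hand":0.6},{"twist":[0,0,0],"xyz":[0,0,-0.2],"hand":0.6},{"twist":[0,0,0],"xyz":[0,0,-0.5],"hand":0.8},{"twist":[0,0,0],"xyz":[0,0,-0.8],"hand":1},{"twist":[0,0,0],"xyz":[0,0,-1],"hand":1}])

```text
time_s: 15.5
ee_pos: [0.5352, -0.0301, 0.073]
ee_rot: [-3.141, -0.002, -0.116]
wrist_force: [0.6, 0.4, -0.3]
opening: 0.0845
grip_force: 0.0
```

Request:
servo_tool(rows=[{"twist":[0,0,-0.07],"xyz":[-0.3,0.3,-0.3],"hand":1},{"twist":[0,0,-0.07],"xyz":[-0.6,0.6,-0.6],"hand":1},{"twist":[0,0,-0.07],"xyz":[-0.8,0.9,-1],"hand":1},{"twist":[0,0,-0.07],"xyz":[-0.8,0.9,-1],"hand":1},{"twist":[0,0,-0.07],"xyz":[-0.8,0.9,-1],"hand":1}])

```text
time_s: 15.92
ee_pos: [0.442, -0.1151, 0.1741]
ee_rot: [3.137, -0.002, -0.013]
wrist_force: [0.2, -1.0, 0.8]
opening: 0.0857
grip_force: 0.0
```

```bash
cat > car.py <<'E'
from h import *
def cartons(n="wrist",zr=(.055,.078)):
    im,d,K,C=cam(n); P=pts(d,K,C); hsv=cv2.cvtColor(im,cv2.COLOR_RGB2HSV)
    # top faces by height, on the tray region; colour check printed
    m=((P[...,2]>zr[0])&(P[...,2]<zr[1])&(P[...,0]>.38)&(P[...,0]<.68)&(P[...,1]>-.42)&(P[...,1]<-.1)).astype(np.uint8)
    m=cv2.morphologyEx(m,cv2.MORPH_OPEN,np.ones((3,3)))
    nn,l=cv2.connectedComponents(m)
    for i in range(1,nn):
        q=l==i
        if q.sum()<60: continue
        p=P[q]; r=cv2.minAreaRect((p[:,:2]*1000).astype(np.float32)); print(n,q.sum(),"ctr",np.round(r[0]),np.round(r[1]),round(r[2],1),"z",np.median(p[:,2]).round(3),"hsv",np.median(hsv[q],axis=0))
    return im
E
python3 - <<'E'
from car import *
st(); save(cartons(),"w5"); cartons("top")
E
```

```text
15.92 [ 0.442  -0.1151  0.1741] [ 3.137e+00 -2.000e-03 -1.300e-02] F [ 0.2 -1.   0.8] op 0.0857 0.0
wrist 4694 ctr [ 474. -309.] [42. 62.] 0.4 z 0.065 hsv [ 16. 131. 193.]
wrist 4285 ctr [ 460. -191.] [43. 61.] 7.9 z 0.065 hsv [ 16. 131. 202.]
top 307 ctr [ 472. -307.] [41. 62.] 0.6 z 0.065 hsv [ 17.  91. 231.]
```

View pics/w5.png

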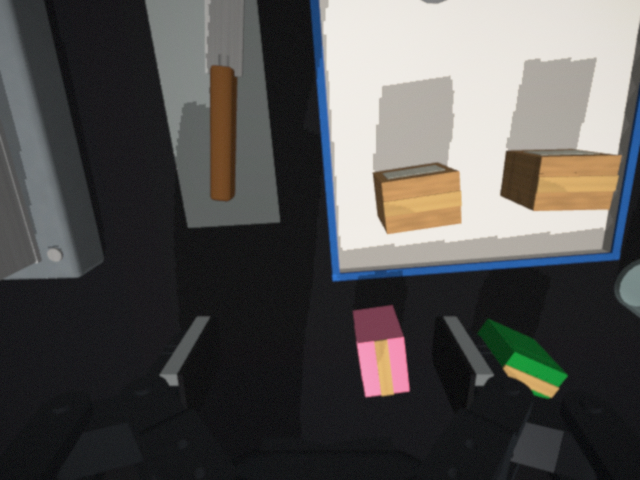

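The spatula lies back on the mat. The cartons are at (0.459,-0.190), turned 8°, and (0.473,-0.308). I'll take the first, with a yaw of 1.709.

Request:
servo_tool(rows=[{"twist":[0,0,-0.07],"xyz":[0.17,0.35,0],"hand":1},{"twist":[0,0,-0.14],"xyz":[0.17,0.7,0],"hand":1},{"twist":[0,0,-0.21],"xyz":[0.17,0.75,0],"hand":1},{"twist":[0,0,-0.28],"xyz":[0.17,0.75,0],"hand":1},{"twist":[0,0,-0.35],"xyz":[0.17,0.75,0],"hand":1},{"twist":[0,0,-0.42],"xyz":[0.17,0.75,0],"hand":1},{"twist":[0,0,-0.49],"xyz":[0.17,0.75,0],"hand":1},{"twist":[0,0,-0.56],"xyz":[0.17,0.75,0],"hand":1}])

```text
time_s: 16.68
ee_pos: [0.4619, -0.1836, 0.1695]
ee_rot: [-3.14, -0.001, 0.881]
wrist_force: [-0.7, 0.1, -0.1]
opening: 0.0857
grip_force: 0.0
```

Request:
servo_tool(rows=[{"twist":[0,0,-0.07],"xyz":[0,0,0.1],"hand":1},{"twist":[0,0,-0.14],"xyz":[0,0,0.2],"hand":1},{"twist":[0,0,-0.21],"xyz":[0,0,0.3],"hand":1},{"twist":[0,0,-0.28],"xyz":[0,0,0.4],"hand":1},{"twist":[0,0,-0.35],"xyz":[0,0,0.5],"hand":1},{"twist":[0,0,-0.42],"xyz":[0,0,0.6],"hand":1},{"twist":[0,0,-0.49],"xyz":[0,0,0.6],"hand":1},{"twist":[0,0,-0.537],"xyz":[0,0,0.6],"hand":1},{"twist":[0,0,-0.537],"xyz":[0,0,0.6],"hand":1}])

```text
time_s: 17.43
ee_pos: [0.4615, -0.1835, 0.1092]
ee_rot: [-3.141, -0.003, 1.721]
wrist_force: [0.0, 0.2, -0.2]
opening: 0.0853
grip_force: 0.0
```

Run:
```python
from car import *
st(); cartons("wrist"); cartons("side"); rel([.459,-.190,-.010],[3.1416,0,1.709])
```

```text
17.43 [ 0.4615 -0.1835  0.1092] [-3.141e+00 -3.000e-03  1.721e+00] F [ 0.   0.2 -0.2] op 0.0853 0.0
wrist 5976 ctr [ 460. -190.] [42. 61.] 8.2 z 0.065 hsv [ 16. 131. 203.]
wrist 3981 ctr [ 473. -307.] [42. 61.] 0.5 z 0.065 hsv [ 16. 131. 196.]
side 235 ctr [ 475. -307.] [42. 66.] 3.2 z 0.062 hsv [ 20. 109. 249.]
side 279 ctr [ 461. -188.] [42. 64.] 9.1 z 0.062 hsv [ 20. 109. 250.]
xyz [-0.057 -0.034  1.198] twist [-0.    -0.001  0.004]
```

Request:
servo_tool(rows=[{"twist":[0,0,0],"xyz":[-0.06,-0.02,0.25],"hand":1},{"twist":[0,0,0],"xyz":[-0.06,-0.02,0.5],"hand":1},{"twist":[0,0,0],"xyz":[-0.06,-0.02,0.7],"hand":1},{"twist":[0,0,0],"xyz":[-0.06,-0.02,0.9],"hand":1},{"twist":[0,0,0],"xyz":[-0.06,-0.02,1],"hand":1}])

```text
time_s: 17.95
ee_pos: [0.4595, -0.1907, 0.0086]
ee_rot: [-3.14, -0.001, 1.716]
wrist_force: [-0.0, 0.2, -1.0]
opening: 0.0852
grip_force: 0.0
```

Request:
servo_tool(rows=[{"twist":[0,0,0],"xyz":[0,0,0.1],"hand":1},{"twist":[0,0,0],"xyz":[0,0,0.19],"hand":1},{"twist":[0,0,0],"xyz":[0,0,0.19],"hand":0.4},{"twist":[0,0,0],"xyz":[0,0,0.19],"hand":0.2},{"twist":[0,0,0],"xyz":[0,0,0.19],"hand":0.2},{"twist":[0,0,0],"xyz":[0,0,0.19],"hand":0.2},{"twist":[0,0,0],"xyz":[0,0,0.19],"hand":0.2},{"twist":[0,0,0],"xyz":[0,0,0.19],"hand":0.2},{"twist":[0,0,0],"xyz":[0,0,0.19],"hand":0.2}], force=45)

```text
time_s: 18.7
ee_pos: [0.4603, -0.1917, -0.0076]
ee_rot: [3.141, 0.001, 1.717]
wrist_force: [-0.9, 1.3, 5.4]
opening: 0.0417
grip_force: 47.0
```

Request:
servo_tool(rows=[{"twist":[0,0,0],"xyz":[0,0,-0.15],"hand":0.2},{"twist":[0,0,0],"xyz":[0,0,-0.4],"hand":0.2},{"twist":[0,0,0],"xyz":[0,0,-0.7],"hand":0.2},{"twist":[0,0,0],"xyz":[0,0,-1],"hand":0.2},{"twist":[0,0,0],"xyz":[0,0,-1],"hand":0.2}])

```text
time_s: 19.12
ee_pos: [0.4629, -0.192, 0.0959]
ee_rot: [3.134, 0.003, 1.716]
wrist_force: [1.1, -0.8, -2.3]
opening: 0.0413
grip_force: 46.8
```

Request:
servo_tool(rows=[{"twist":[0,0,0.07],"xyz":[0,0,-0.15],"hand":0.2},{"twist":[0,0,0.14],"xyz":[0,0,-0.3],"hand":0.2},{"twist":[0,0,0.21],"xyz":[0,0,-0.45],"hand":0.2},{"twist":[0,0,0.28],"xyz":[0,0,-0.6],"hand":0.2},{"twist":[0,0,0.35],"xyz":[0,0,-0.75],"hand":0.2},{"twist":[0,0,0.42],"xyz":[0,0,-0.8],"hand":0.2},{"twist":[0,0,0.49],"xyz":[0,0,-0.8],"hand":0.2},{"twist":[0,0,0.545],"xyz":[0,0,-0.8],"hand":0.2}])

```text
time_s: 19.78
ee_pos: [0.4596, -0.1918, 0.1714]
ee_rot: [3.141, 0.001, 0.855]
wrist_force: [0.5, 0.0, -2.5]
opening: 0.0414
grip_force: 46.6
```

Request:
servo_tool(rows=[{"twist":[0,0,0.07],"xyz":[0,0,0],"hand":0.2},{"twist":[0,0,0.14],"xyz":[0,0,0],"hand":0.2},{"twist":[0,0,0.21],"xyz":[0,0,0],"hand":0.2},{"twist":[0,0,0.28],"xyz":[0,0,0],"hand":0.2},{"twist":[0,0,0.35],"xyz":[0,0,0],"hand":0.2},{"twist":[0,0,0.42],"xyz":[0,0,0],"hand":0.2},{"twist":[0,0,0.49],"xyz":[0,0,0],"hand":0.2},{"twist":[0,0,0.54],"xyz":[0,0,0],"hand":0.2},{"twist":[0,0,0.54],"xyz":[0,0,0],"hand":0.2}])

```text
time_s: 20.53
ee_pos: [0.4593, -0.1915, 0.1709]
ee_rot: [3.141, 0.002, 0.011]
wrist_force: [0.5, -0.4, -2.3]
opening: 0.0413
grip_force: 46.6
```

Request:
servo_tool(rows=[{"twist":[0,0,0],"xyz":[0,-0.3,0],"hand":0.2},{"twist":[0,0,0],"xyz":[0,-0.65,0],"hand":0.2},{"twist":[0,0,0],"xyz":[0,-1,0],"hand":0.2}])

```text
time_s: 20.78
ee_pos: [0.4582, -0.0913, 0.1711]
ee_rot: [3.141, 0.001, 0.012]
wrist_force: [0.5, 0.3, -2.5]
opening: 0.0418
grip_force: 46.7
```

Request:
servo_tool(rows=[{"twist":[0,0,0],"xyz":[0,-0.33,0],"hand":0.2},{"twist":[0,0,0],"xyz":[0,-0.66,0],"hand":0.2},{"twist":[0,0,0],"xyz":[0,-1,0],"hand":0.2}])

```text
time_s: 21.03
ee_pos: [0.4568, 0.0096, 0.1712]
ee_rot: [3.141, 0.001, 0.015]
wrist_force: [0.7, 0.4, -1.9]
opening: 0.0414
grip_force: 46.7
```

Request:
servo_tool(rows=[{"twist":[0,0,0],"xyz":[0,-0.33,0],"hand":0.2},{"twist":[0,0,0],"xyz":[0,-0.66,0],"hand":0.2},{"twist":[0,0,0],"xyz":[0,-1,0],"hand":0.2}])

```text
time_s: 21.28
ee_pos: [0.4556, 0.1095, 0.1712]
ee_rot: [3.141, 0.001, 0.015]
wrist_force: [-0.3, 0.0, -2.2]
opening: 0.0414
grip_force: 46.7
```

Request:
servo_tool(rows=[{"twist":[0,0,0],"xyz":[0,-0.33,0],"hand":0.2},{"twist":[0,0,0],"xyz":[0,-0.66,0],"hand":0.2},{"twist":[0,0,0],"xyz":[0,-0.95,0],"hand":0.2},{"twist":[0,0,0],"xyz":[0,-0.95,0],"hand":0.2}])

```text
time_s: 21.62
ee_pos: [0.4545, 0.2122, 0.1715]
ee_rot: [-3.135, -0.002, 0.025]
wrist_force: [1.0, 0.9, -2.1]
opening: 0.0416
grip_force: 46.9
```

Run:
```python
from car import *
s=st(); im,d,K,C=cam("side"); P=pts(d,K,C); save(im[120:420,100:500],"s3")
rel([.457,.208,.041],[3.1416,0,.012])
```

```text
21.62 [0.4545 0.2122 0.1715] [-3.135e+00 -2.000e-03  2.500e-02] F [ 1.   0.9 -2.1] op 0.0416 46.9
xyz [0.026 0.003 1.302] twist [-0.002 -0.     0.006]
```

View pics/s3.png

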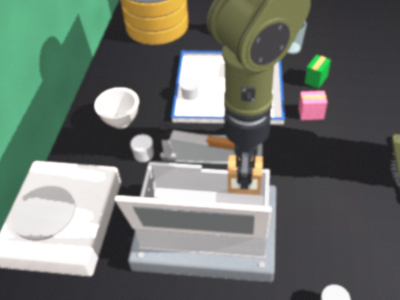

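The side view shows the cover standing open and the carton, at (245,175) in the crop, over the near end of the box. I'll lower it.

Request:
servo_tool(rows=[{"twist":[0,0,0],"xyz":[0.03,0,0.2],"hand":0.2},{"twist":[0,0,0],"xyz":[0.03,0,0.4],"hand":0.2},{"twist":[0,0,0],"xyz":[0.03,0,0.6],"hand":0.2},{"twist":[0,0,0],"xyz":[0.03,0,0.8],"hand":0.2},{"twist":[0,0,0],"xyz":[0.03,0,1],"hand":0.2},{"twist":[0,0,0],"xyz":[0.03,0,1],"hand":0.2}])

```text
time_s: 22.17
ee_pos: [0.4556, 0.201, 0.0685]
ee_rot: [3.138, 0.006, 0.013]
wrist_force: [-1.0, -0.3, -3.4]
opening: 0.0412
grip_force: 46.9
```

Request:
servo_tool(rows=[{"twist":[0,0,0],"xyz":[0,0,0.1],"hand":0.2},{"twist":[0,0,0],"xyz":[0,0,0.2],"hand":0.2},{"twist":[0,0,0],"xyz":[0,0,0.26],"hand":0.2},{"twist":[0,0,0],"xyz":[0,0,0.3],"hand":0.2},{"twist":[0,0,0],"xyz":[0,0,0.3],"hand":0.2}])

```text
time_s: 22.58
ee_pos: [0.4578, 0.2033, 0.0412]
ee_rot: [3.141, 0.001, 0.013]
wrist_force: [-0.1, 0.4, -2.9]
opening: 0.0415
grip_force: 47.1
```

Lower the last ~2.5 mm, release by 15 mm or so, then rise.

Request:
servo_tool(rows=[{"twist":[0,0,0],"xyz":[0,0,0.015],"hand":0.2},{"twist":[0,0,0],"xyz":[0,0,0.03],"hand":0.2},{"twist":[0,0,0],"xyz":[0,0,0.03],"hand":0.2}])

```text
time_s: 22.83
ee_pos: [0.4582, 0.2036, 0.0388]
ee_rot: [-3.141, -0.0, 0.013]
wrist_force: [1.1, -0.9, -2.7]
opening: 0.0417
grip_force: 47.1
```

Request:
servo_tool(rows=[{"twist":[0,0,0],"xyz":[0,0,0],"hand":0.6},{"twist":[0,0,0],"xyz":[0,0,0],"hand":0.72},{"twist":[0,0,0],"xyz":[0,0,0],"hand":0.72},{"twist":[0,0,0],"xyz":[0,0,0],"hand":0.72},{"twist":[0,0,0],"xyz":[0,0,-0.2],"hand":0.72},{"twist":[0,0,0],"xyz":[0,0,-0.5],"hand":0.72},{"twist":[0,0,0],"xyz":[0,0,-0.8],"hand":0.72},{"twist":[0,0,0],"xyz":[0,0,-1],"hand":0.72}])

```text
time_s: 23.5
ee_pos: [0.4586, 0.203, 0.1411]
ee_rot: [3.141, -0.002, 0.012]
wrist_force: [0.3, 0.2, 0.1]
opening: 0.0617
grip_force: 0.0
```

Request:
servo_tool(rows=[{"twist":[0,0,0],"xyz":[0,0.3,-0.4],"hand":1},{"twist":[0,0,0],"xyz":[0,0.6,-0.4],"hand":1},{"twist":[0,0,0],"xyz":[0,1,-0.4],"hand":1}])

```text
time_s: 23.75
ee_pos: [0.4611, 0.1042, 0.1814]
ee_rot: [-3.14, -0.006, 0.016]
wrist_force: [0.8, -1.0, -0.5]
opening: 0.0856
grip_force: 0.0
```

Request:
servo_tool(rows=[{"twist":[0,0,0],"xyz":[0,0.33,0],"hand":1},{"twist":[0,0,0],"xyz":[0,0.66,0],"hand":1},{"twist":[0,0,0],"xyz":[0,1,0],"hand":1}])

```text
time_s: 24.0
ee_pos: [0.4599, 0.0012, 0.1791]
ee_rot: [3.141, 0.0, 0.012]
wrist_force: [1.4, -0.4, -0.2]
opening: 0.0849
grip_force: 0.0
```

Request:
servo_tool(rows=[{"twist":[0,0,0],"xyz":[0,0.33,0],"hand":1},{"twist":[0,0,0],"xyz":[0,0.66,0],"hand":1},{"twist":[0,0,0],"xyz":[0,1,0],"hand":1}])

```text
time_s: 24.25
ee_pos: [0.4609, -0.0986, 0.1789]
ee_rot: [3.141, 0.001, 0.012]
wrist_force: [1.3, -0.0, -0.2]
opening: 0.0858
grip_force: 0.0
```

Request:
servo_tool(rows=[{"twist":[0,0,-0.07],"xyz":[0,0.33,0],"hand":1},{"twist":[0,0,-0.14],"xyz":[0,0.66,0],"hand":1},{"twist":[0,0,-0.21],"xyz":[0,1,0],"hand":1},{"twist":[0,0,-0.28],"xyz":[0,1,0],"hand":1},{"twist":[0,0,-0.35],"xyz":[0,1,0],"hand":1},{"twist":[0,0,-0.42],"xyz":[0,1,0],"hand":1},{"twist":[0,0,-0.5],"xyz":[0,1,0],"hand":1},{"twist":[0,0,-0.5],"xyz":[0,1,0],"hand":1}])

```text
time_s: 24.92
ee_pos: [0.4622, -0.1973, 0.1786]
ee_rot: [-3.141, 0.001, 0.8]
wrist_force: [-0.0, 0.2, -0.4]
opening: 0.0855
grip_force: 0.0
```

```bash
cat > box.py <<'E'
from h import *
def box(n):
    im,d,K,C=cam(n); P=pts(d,K,C)
    m=((P[...,2]>.1)&(P[...,2]<.12)&(P[...,0]>.42)&(P[...,0]<.648)&(P[...,1]>.148)&(P[...,1]<.278)).astype(np.uint8)
    nn,l=cv2.connectedComponents(m)
    for i in range(1,nn):
        q=l==i
        if q.sum()<60: continue
        p=P[q]; r=cv2.minAreaRect((p[:,:2]*1000).astype(np.float32)); print("box",n,q.sum(),np.round(r[0]),np.round(r[1]),round(r[2],1),"z",np.percentile(p[:,2],[5,50,95]).round(3))
    return im
E
python3 - <<'E'
from car import *; from box import *
st(); cartons("wrist"); cartons("side"); cartons("top"); box("top");
E
```

```text
24.92 [ 0.4622 -0.1973  0.1786] [-3.141e+00  1.000e-03  8.000e-01] F [-0.   0.2 -0.4] op 0.0855 0.0
wrist 3043 ctr [ 474. -309.] [42. 62.] 0.5 z 0.065 hsv [ 16. 131. 201.]
wrist 105 ctr [ 383. -417.] [4. 8.] 41.6 z 0.067 hsv [90. 30. 88.]
side 231 ctr [ 475. -307.] [42. 65.] 3.3 z 0.062 hsv [ 17. 119. 240.]
box top 325 [458. 205.] [60. 43.] 1.1 z [0.104 0.111 0.118]
```

Request:
servo_tool(rows=[{"twist":[0,0,-0.07],"xyz":[-0.2,0.25,0.1],"hand":1},{"twist":[0,0,-0.14],"xyz":[-0.4,0.5,0.2],"hand":1},{"twist":[0,0,-0.21],"xyz":[-0.71,0.86,0.3],"hand":1},{"twist":[0,0,-0.28],"xyz":[-0.71,0.86,0.4],"hand":1},{"twist":[0,0,-0.35],"xyz":[-0.71,0.86,0.5],"hand":1},{"twist":[0,0,-0.42],"xyz":[-0.71,0.86,0.6],"hand":1},{"twist":[0,0,-0.497],"xyz":[-0.71,0.86,0.7],"hand":1},{"twist":[0,0,-0.497],"xyz":[-0.71,0.86,0.7],"hand":1},{"twist":[0,0,-0.497],"xyz":[-0.71,0.86,0.7],"hand":1}])

```text
time_s: 25.87
ee_pos: [0.4746, -0.3072, 0.1083]
ee_rot: [-3.14, -0.001, 1.575]
wrist_force: [-0.1, -0.0, -1.2]
opening: 0.0856
grip_force: 0.0
```

Run:
```python
from car import *
st(); cartons("wrist"); rel([.474,-.308,-.010],[3.1416,0,1.58])
```

```text
25.87 [ 0.4746 -0.3072  0.1083] [-3.140e+00 -1.000e-03  1.575e+00] F [-0.1 -0.  -1.2] op 0.0856 0.0
wrist 6133 ctr [ 473. -309.] [42. 61.] 0.6 z 0.065 hsv [ 16. 131. 202.]
xyz [-0.007 -0.012  1.189] twist [-0.     0.    -0.003]
```

Request:
servo_tool(rows=[{"twist":[0,0,0],"xyz":[-0.01,-0.01,0.25],"hand":1},{"twist":[0,0,0],"xyz":[-0.01,-0.01,0.5],"hand":1},{"twist":[0,0,0],"xyz":[-0.01,-0.01,0.7],"hand":1},{"twist":[0,0,0],"xyz":[-0.01,-0.01,0.9],"hand":1},{"twist":[0,0,0],"xyz":[-0.01,-0.01,1],"hand":1}])

```text
time_s: 26.33
ee_pos: [0.4736, -0.3082, 0.0076]
ee_rot: [-3.14, 0.0, 1.576]
wrist_force: [-0.2, -0.2, -0.9]
opening: 0.0857
grip_force: 0.0
```

Request:
servo_tool(rows=[{"twist":[0,0,0],"xyz":[0,0,0.1],"hand":1},{"twist":[0,0,0],"xyz":[0,0,0.18],"hand":1},{"twist":[0,0,0],"xyz":[0,0,0.18],"hand":0.4},{"twist":[0,0,0],"xyz":[0,0,0.18],"hand":0.2},{"twist":[0,0,0],"xyz":[0,0,0.18],"hand":0.2},{"twist":[0,0,0],"xyz":[0,0,0.18],"hand":0.2},{"twist":[0,0,0],"xyz":[0,0,0.18],"hand":0.2},{"twist":[0,0,0],"xyz":[0,0,0.18],"hand":0.2},{"twist":[0,0,0],"xyz":[0,0,0.18],"hand":0.2}], force=45)

```text
time_s: 27.08
ee_pos: [0.4746, -0.3088, -0.0083]
ee_rot: [3.14, 0.001, 1.578]
wrist_force: [-0.9, -0.1, 6.0]
opening: 0.0418
grip_force: 47.0
```

Request:
servo_tool(rows=[{"twist":[0,0,0],"xyz":[0,0,-0.15],"hand":0.2},{"twist":[0,0,0],"xyz":[0,0,-0.4],"hand":0.2},{"twist":[0,0,0],"xyz":[0,0,-0.7],"hand":0.2},{"twist":[0,0,0],"xyz":[0,0,-1],"hand":0.2},{"twist":[0,0,0],"xyz":[0,0,-1],"hand":0.2}])

```text
time_s: 27.5
ee_pos: [0.4777, -0.3093, 0.0958]
ee_rot: [3.133, 0.003, 1.578]
wrist_force: [1.3, -0.5, -0.7]
opening: 0.0416
grip_force: 46.4
```

Request:
servo_tool(rows=[{"twist":[0,0,0.07],"xyz":[0,0,-0.15],"hand":0.2},{"twist":[0,0,0.14],"xyz":[0,0,-0.3],"hand":0.2},{"twist":[0,0,0.21],"xyz":[0,0,-0.45],"hand":0.2},{"twist":[0,0,0.28],"xyz":[0,0,-0.6],"hand":0.2},{"twist":[0,0,0.35],"xyz":[0,0,-0.75],"hand":0.2},{"twist":[0,0,0.42],"xyz":[0,0,-0.8],"hand":0.2},{"twist":[0,0,0.49],"xyz":[0,0,-0.8],"hand":0.2}])

```text
time_s: 28.08
ee_pos: [0.4747, -0.3087, 0.1718]
ee_rot: [3.139, -0.001, 0.803]
wrist_force: [-1.1, -0.9, -2.3]
opening: 0.0419
grip_force: 46.3
```

Request:
servo_tool(rows=[{"twist":[0,0,0.07],"xyz":[0,0,0],"hand":0.2},{"twist":[0,0,0.14],"xyz":[0,0,0],"hand":0.2},{"twist":[0,0,0.21],"xyz":[0,0,0],"hand":0.2},{"twist":[0,0,0.28],"xyz":[0,0,0],"hand":0.2},{"twist":[0,0,0.35],"xyz":[0,0,0],"hand":0.2},{"twist":[0,0,0.42],"xyz":[0,0,0],"hand":0.2},{"twist":[0,0,0.49],"xyz":[0,0,0],"hand":0.2},{"twist":[0,0,0.505],"xyz":[0,0,0],"hand":0.2},{"twist":[0,0,0.505],"xyz":[0,0,0],"hand":0.2}])

```text
time_s: 28.83
ee_pos: [0.4737, -0.3081, 0.1702]
ee_rot: [-3.142, 0.001, 0.017]
wrist_force: [-0.3, 0.4, -1.6]
opening: 0.0416
grip_force: 46.2
```

Run:
```python
from h import *
st()
```

```text
28.83 [ 0.4737 -0.3081  0.1702] [-3.142e+00  1.000e-03  1.700e-02] F [-0.3  0.4 -1.6] op 0.0416 46.2
```

Request:
servo_tool(rows=[{"twist":[0,0,0],"xyz":[0,-0.3,0],"hand":0.2},{"twist":[0,0,0],"xyz":[0,-0.65,0],"hand":0.2},{"twist":[0,0,0],"xyz":[0,-1,0],"hand":0.2}])

```text
time_s: 29.08
ee_pos: [0.4721, -0.2079, 0.1704]
ee_rot: [-3.142, -0.0, 0.016]
wrist_force: [0.5, 0.2, -1.7]
opening: 0.0417
grip_force: 46.4
```

Request:
servo_tool(rows=[{"twist":[0,0,0],"xyz":[0,-0.33,0],"hand":0.2},{"twist":[0,0,0],"xyz":[0,-0.66,0],"hand":0.2},{"twist":[0,0,0],"xyz":[0,-1,0],"hand":0.2}])

```text
time_s: 29.33
ee_pos: [0.4706, -0.1071, 0.1706]
ee_rot: [-3.142, -0.0, 0.018]
wrist_force: [0.0, -0.8, -2.5]
opening: 0.0414
grip_force: 46.4
```

Request:
servo_tool(rows=[{"twist":[0,0,0],"xyz":[0,-0.33,0],"hand":0.2},{"twist":[0,0,0],"xyz":[0,-0.66,0],"hand":0.2},{"twist":[0,0,0],"xyz":[0,-1,0],"hand":0.2}])

```text
time_s: 29.58
ee_pos: [0.4691, -0.0071, 0.1706]
ee_rot: [3.141, 0.0, 0.018]
wrist_force: [0.8, -0.5, -2.1]
opening: 0.0416
grip_force: 46.4
```

Request:
servo_tool(rows=[{"twist":[0,0,0],"xyz":[0,-0.33,0],"hand":0.2},{"twist":[0,0,0],"xyz":[0,-0.66,0],"hand":0.2},{"twist":[0,0,0],"xyz":[0,-1,0],"hand":0.2}])

```text
time_s: 29.83
ee_pos: [0.4674, 0.093, 0.1706]
ee_rot: [3.141, 0.0, 0.019]
wrist_force: [0.7, -0.0, -2.4]
opening: 0.0413
grip_force: 46.4
```

Request:
servo_tool(rows=[{"twist":[0,0,0],"xyz":[0,-0.33,0],"hand":0.2},{"twist":[0,0,0],"xyz":[0,-0.66,0],"hand":0.2},{"twist":[0,0,0],"xyz":[0,-1,0],"hand":0.2}])

```text
time_s: 30.08
ee_pos: [0.4658, 0.193, 0.1705]
ee_rot: [3.141, 0.0, 0.019]
wrist_force: [0.6, 1.0, -0.7]
opening: 0.0417
grip_force: 46.4
```

Request:
servo_tool(rows=[{"twist":[0,0,0],"xyz":[0.3,-0.1,0],"hand":0.2},{"twist":[0,0,0],"xyz":[0.6,-0.1,0],"hand":0.2},{"twist":[0,0,0],"xyz":[0.9,-0.1,0],"hand":0.2},{"twist":[0,0,0],"xyz":[0.9,-0.1,0],"hand":0.2},{"twist":[0,0,0],"xyz":[0.9,-0.1,0],"hand":0.2}])

```text
time_s: 30.5
ee_pos: [0.5572, 0.2024, 0.17]
ee_rot: [3.141, -0.0, 0.016]
wrist_force: [-1.5, 0.1, -2.7]
opening: 0.0414
grip_force: 46.5
```

Run:
```python
from box import *
st(); box("wrist"); rel([.565,.206,.041],[3.1416,0,.012])
```

```text
30.5 [0.5572 0.2024 0.17  ] [ 3.141 -0.     0.016] F [-1.5  0.1 -2.7] op 0.0414 46.5
xyz [ 0.099 -0.033  1.289] twist [0.    0.001 0.003]
```

Request:
servo_tool(rows=[{"twist":[0,0,0],"xyz":[0.1,-0.03,0.2],"hand":0.2},{"twist":[0,0,0],"xyz":[0.1,-0.03,0.4],"hand":0.2},{"twist":[0,0,0],"xyz":[0.1,-0.03,0.6],"hand":0.2},{"twist":[0,0,0],"xyz":[0.1,-0.03,0.8],"hand":0.2},{"twist":[0,0,0],"xyz":[0.1,-0.03,1],"hand":0.2},{"twist":[0,0,0],"xyz":[0.1,-0.03,1],"hand":0.2}])

```text
time_s: 31.05
ee_pos: [0.5614, 0.205, 0.0672]
ee_rot: [3.139, 0.008, 0.018]
wrist_force: [-0.5, 0.3, -1.8]
opening: 0.0414
grip_force: 46.4
```

Request:
servo_tool(rows=[{"twist":[0,0,0],"xyz":[0,0,0.1],"hand":0.2},{"twist":[0,0,0],"xyz":[0,0,0.2],"hand":0.2},{"twist":[0,0,0],"xyz":[0,0,0.27],"hand":0.2},{"twist":[0,0,0],"xyz":[0,0,0.31],"hand":0.2},{"twist":[0,0,0],"xyz":[0,0,0.31],"hand":0.2}])

```text
time_s: 31.47
ee_pos: [0.5655, 0.206, 0.0391]
ee_rot: [3.141, 0.001, 0.016]
wrist_force: [-0.4, -0.6, -1.4]
opening: 0.0419
grip_force: 46.5
```

Request:
servo_tool(rows=[{"twist":[0,0,0],"xyz":[0,0,0.01],"hand":0.2},{"twist":[0,0,0],"xyz":[0,0,0.01],"hand":0.6},{"twist":[0,0,0],"xyz":[0,0,0.01],"hand":0.72},{"twist":[0,0,0],"xyz":[0,0,0.01],"hand":0.72},{"twist":[0,0,0],"xyz":[0,0,0.01],"hand":0.72},{"twist":[0,0,0],"xyz":[0,0,-0.2],"hand":0.72},{"twist":[0,0,0],"xyz":[0,0,-0.5],"hand":0.72},{"twist":[0,0,0],"xyz":[0,0,-0.8],"hand":0.72},{"twist":[0,0,0],"xyz":[0,0,-1],"hand":0.72}])

```text
time_s: 32.22
ee_pos: [0.5671, 0.206, 0.1425]
ee_rot: [-3.141, -0.003, 0.015]
wrist_force: [0.4, 0.3, 0.5]
opening: 0.0614
grip_force: 0.0
```

Request:
servo_tool(rows=[{"twist":[0,0,0],"xyz":[-0.1,0,-0.3],"hand":0.5},{"twist":[0,0,0],"xyz":[-0.2,0,-0.6],"hand":0.3},{"twist":[0,0,0],"xyz":[-0.3,0,-1],"hand":0},{"twist":[0,0,0],"xyz":[-0.3,0,-1],"hand":0}])

```text
time_s: 32.55
ee_pos: [0.5383, 0.2075, 0.2471]
ee_rot: [-3.137, -0.011, 0.016]
wrist_force: [0.8, 0.2, 0.4]
opening: 0.0136
grip_force: 0.0
```

Request:
servo_tool(rows=[{"twist":[0,0,0],"xyz":[0,0,-0.3],"hand":0},{"twist":[0,0,0],"xyz":[0,0,-0.6],"hand":0},{"twist":[0,0,0],"xyz":[0,0,-0.7],"hand":0},{"twist":[0,0,0],"xyz":[0,0,-0.7],"hand":0},{"twist":[0,0,0],"xyz":[0,0,-0.7],"hand":0}])

```text
time_s: 32.97
ee_pos: [0.536, 0.2052, 0.3097]
ee_rot: [3.141, -0.001, 0.015]
wrist_force: [-0.7, 0.4, -0.5]
opening: -0.0
grip_force: 0.0
```

Run:
```python
from box import *; from car import *
st(); save(box("wrist"),"w6"); cartons("top"); cartons("side")
```

```text
32.97 [0.536  0.2052 0.3097] [ 3.141e+00 -1.000e-03  1.500e-02] F [-0.7  0.4 -0.5] op -0.0 0.0
box wrist 2562 [567. 206.] [60. 42.] 0.5 z [0.11  0.111 0.113]
box wrist 2084 [460. 203.] [61. 42.] 0.4 z [0.108 0.111 0.113]
```

View pics/w6.png

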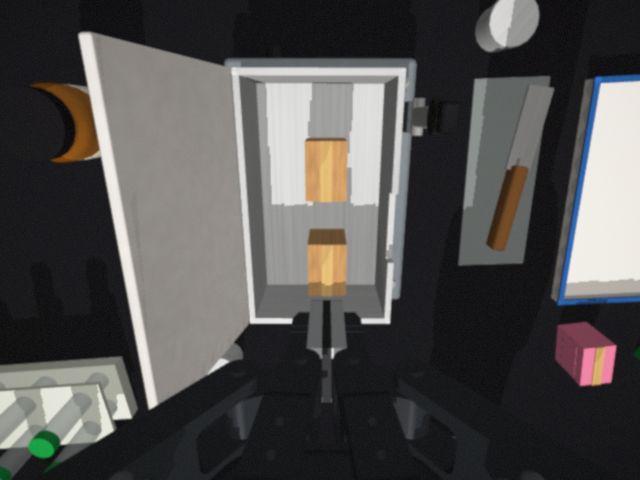

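Both cartons stand upright in the box, at (327,170) and (327,262), with the tray empty and the clamp upright. Now I'll close the cover from behind.

Request:
servo_tool(rows=[{"twist":[0,0,0],"xyz":[-0.2,-0.3,0],"hand":0},{"twist":[0,0,0],"xyz":[-0.35,-0.6,0],"hand":0},{"twist":[0,0,0],"xyz":[-0.45,-0.9,0],"hand":0}])

```text
time_s: 33.37
ee_pos: [0.4876, 0.2951, 0.3083]
ee_rot: [3.14, 0.003, 0.015]
wrist_force: [-0.0, 0.0, 0.0]
opening: 0.0003
grip_force: 0.0
```

Request:
servo_tool(rows=[{"twist":[0,0,0],"xyz":[0,-0.3,0],"hand":0},{"twist":[0,0,0],"xyz":[0,-0.6,0],"hand":0},{"twist":[0,0,0],"xyz":[0,-0.9,0],"hand":0},{"twist":[0,0,0],"xyz":[0,-0.9,0],"hand":0},{"twist":[0,0,0],"xyz":[0,-0.9,0],"hand":0}])

```text
time_s: 33.78
ee_pos: [0.4865, 0.3866, 0.3077]
ee_rot: [3.14, 0.003, 0.02]
wrist_force: [0.4, -1.4, 0.5]
opening: 0.0001
grip_force: 0.0
```

Run:
```python
from h import *
st(); rel([.49,.38,.2085],[3.1416,0,.0])
```

```text
33.78 [0.4865 0.3866 0.3077] [3.14e+00 3.00e-03 2.00e-02] F [ 0.4 -1.4  0.5] op 0.0001 0.0
xyz [0.036 0.066 0.992] twist [0.001 0.002 0.013]
```

Request:
servo_tool(rows=[{"twist":[0,0,0],"xyz":[0,0,0.3],"hand":0},{"twist":[0,0,0],"xyz":[0,0,0.6],"hand":0},{"twist":[0,0,0],"xyz":[0,0,0.85],"hand":0},{"twist":[0,0,0],"xyz":[0,0,1],"hand":0},{"twist":[0,0,0],"xyz":[0,0,1],"hand":0}])

```text
time_s: 34.2
ee_pos: [0.4864, 0.3807, 0.2052]
ee_rot: [3.134, 0.007, 0.014]
wrist_force: [-0.4, -1.3, -0.4]
opening: -0.0002
grip_force: 0.0
```

Request:
servo_tool(rows=[{"twist":[0,0,0],"xyz":[0,0.2,0],"hand":0},{"twist":[0,0,0],"xyz":[0,0.4,0],"hand":0},{"twist":[0,0,0],"xyz":[0,0.52,0],"hand":0},{"twist":[0,0,0],"xyz":[0,0.65,-0.03],"hand":0},{"twist":[0,0,0],"xyz":[0,0.78,-0.05],"hand":0},{"twist":[0,0,0],"xyz":[0,0.92,-0.05],"hand":0},{"twist":[0,0,0],"xyz":[0,0.92,-0.05],"hand":0}])

```text
time_s: 34.78
ee_pos: [0.4903, 0.2889, 0.2151]
ee_rot: [3.139, -0.0, 0.012]
wrist_force: [0.5, -1.9, -0.5]
opening: -0.0002
grip_force: 0.0
```

```bash
cat > cv.py <<'E'
from h import *
def edge():
    im,d,K,C=cam("top"); P=pts(d,K,C); x,y,z=[P[...,i] for i in range(3)]
    m=(x>.53)&(x<.6)&(y>.1)&(y<.36)&(z>.13)&(z<.31)&(im.min(2)>90); p=P[m]; 
    q=p[np.argsort(-p[:,2])[:40]]; print("highest",np.median(q,axis=0).round(3)); 
    im,d,K,C=cam("side"); P=pts(d,K,C); x,y,z=[P[...,i] for i in range(3)]
    m=(x>.53)&(x<.6)&(y>.1)&(y<.36)&(z>.13)&(z<.31)&(im.min(2)>90); p=P[m]; 
    q=p[np.argsort(-p[:,2])[:40]]; print("side highest",np.median(q,axis=0).round(3));
E
python3 - <<'E'
from cv import *
st(); edge()
E
```

```text
34.78 [0.4903 0.2889 0.2151] [ 3.139 -0.     0.012] F [ 0.5 -1.9 -0.5] op -0.0002 0.0
highest [0.558 0.27  0.287]
side highest [0.565 0.27  0.284]
```

Request:
servo_tool(rows=[{"twist":[0,0,0],"xyz":[0,0.12,0.03],"hand":0},{"twist":[0,0,0],"xyz":[0,0.26,0.07],"hand":0},{"twist":[0,0,0],"xyz":[0,0.38,0.13],"hand":0},{"twist":[0,0,0],"xyz":[0,0.5,0.18],"hand":0},{"twist":[0,0,0],"xyz":[0,0.61,0.24],"hand":0},{"twist":[0,0,0],"xyz":[0,0.72,0.31],"hand":0},{"twist":[0,0,0],"xyz":[0,0.82,0.4],"hand":0},{"twist":[0,0,0],"xyz":[0,0.91,0.48],"hand":0},{"twist":[0,0,0],"xyz":[0,0.91,0.48],"hand":0}])

```text
time_s: 35.63
ee_pos: [0.4897, 0.1975, 0.1646]
ee_rot: [3.137, 0.004, 0.012]
wrist_force: [-0.3, -0.2, 0.1]
opening: 0.0003
grip_force: 0.0
```

Run:
```python
from cv import *; from cov import cover
st(); edge(); cover()
```

```text
35.63 [0.4897 0.1975 0.1646] [3.137 0.004 0.012] F [-0.3 -0.2  0.1] op 0.0003 0.0
highest [0.558 0.165 0.218]
side highest [0.56  0.164 0.214]
n 10997 normal [0.013 0.539 0.842] theta 0.57 [[0.413, 0.162, 0.135], [0.657, 0.296, 0.292]]
```

Request:
servo_tool(rows=[{"twist":[0,0,0],"xyz":[0,0.07,0.1],"hand":0},{"twist":[0,0,0],"xyz":[0,0.14,0.2],"hand":0},{"twist":[0,0,0],"xyz":[0,0.2,0.28],"hand":0},{"twist":[0,0,0],"xyz":[0,0.24,0.38],"hand":0},{"twist":[0,0,0],"xyz":[0,0.27,0.48],"hand":0},{"twist":[0,0,0],"xyz":[0,0.29,0.56],"hand":0},{"twist":[0,0,0],"xyz":[0,0.29,0.6],"hand":0},{"twist":[0,0,0],"xyz":[0,0.29,0.62],"hand":0},{"twist":[0,0,0],"xyz":[0,0.29,0.63],"hand":0}])

```text
time_s: 36.53
ee_pos: [0.4916, 0.1725, 0.1078]
ee_rot: [3.14, -0.002, 0.016]
wrist_force: [-10.6, -4.7, 52.5]
opening: -0.0001
grip_force: 26.2
```

Request:
servo_tool(rows=[{"twist":[0,0,0],"xyz":[0,0,0.015],"hand":0},{"twist":[0,0,0],"xyz":[0,0,0.025],"hand":0},{"twist":[0,0,0],"xyz":[0,0,0.025],"hand":0}])

```text
time_s: 36.78
ee_pos: [0.4917, 0.1725, 0.1077]
ee_rot: [3.14, -0.004, 0.015]
wrist_force: [-14.0, -6.8, 63.7]
opening: -0.0
grip_force: 31.8
```

Run:
```python
from cov import cover; from h import *
st(); cover()
```

```text
36.78 [0.4917 0.1725 0.1077] [ 3.14  -0.004  0.015] F [-14.   -6.8  63.7] op -0.0 31.8
n 9232 normal [0.026 0.089 0.996] theta 0.089 [[0.413, 0.134, 0.134], [0.656, 0.296, 0.274]]
```

Pressed firmly, 64 N, so it has bottomed out. I'll back off and check.

Request:
servo_tool(rows=[{"twist":[0,0,0],"xyz":[0,0,-0.1],"hand":0},{"twist":[0,0,0],"xyz":[0,0,-0.4],"hand":0},{"twist":[0,0,0],"xyz":[0,0,-0.8],"hand":0},{"twist":[0,0,0],"xyz":[0,0,-1],"hand":0}])

```text
time_s: 37.17
ee_pos: [0.4929, 0.174, 0.2048]
ee_rot: [-3.14, -0.004, 0.016]
wrist_force: [0.7, 1.1, 0.3]
opening: -0.0002
grip_force: 0.0
```

Request:
servo_tool(rows=[{"twist":[0,0,0],"xyz":[-0.1,0.3,-0.3],"hand":0},{"twist":[0,0,0],"xyz":[-0.2,0.6,-0.6],"hand":0},{"twist":[0,0,0],"xyz":[-0.2,1,-0.8],"hand":0},{"twist":[0,0,0],"xyz":[-0.2,1,-0.8],"hand":0},{"twist":[0,0,0],"xyz":[-0.2,1,-0.8],"hand":0}])

```text
time_s: 37.58
ee_pos: [0.4741, 0.0696, 0.2827]
ee_rot: [3.14, -0.004, 0.01]
wrist_force: [-0.1, 1.5, -0.3]
opening: -0.0003
grip_force: 0.0
```

Run:
```python
from h import *
st(); 
for n in("side","wrist"):
    im,d,K,C=cam(n); P=pts(d,K,C); x,y,z=[P[...,i] for i in range(3)]
    for y0,y1 in((.14,.165),(.165,.2),(.2,.24),(.24,.285)):
        m=(x>.42)&(x<.6)&(y>y0)&(y<y1)&(z>.12)&(z<.17); print(n,y0,m.sum(),np.median(P[m][:,2]).round(4))
    m=(x>.59)&(x<.65)&(y>.05)&(y<.2)&(z>.16)&(z<.28); p=P[m]; print("clamp",len(p),np.percentile(p,[3,50,97],axis=0).round(3).tolist())
save(im,"w7")
```

```text
37.58 [0.4741 0.0696 0.2827] [ 3.14  -0.004  0.01 ] F [-0.1  1.5 -0.3] op -0.0003 0.0
side 0.14 813 0.1418
side 0.165 1294 0.1433
side 0.2 1616 0.1434
side 0.24 2038 0.1423
clamp 283 [[0.611, 0.125, 0.163], [0.62, 0.134, 0.211], [0.63, 0.136, 0.235]]
wrist 0.14 6631 0.1445
wrist 0.165 9184 0.1461
wrist 0.2 10516 0.1461
wrist 0.24 11483 0.1449
clamp 1016 [[0.608, 0.121, 0.163], [0.612, 0.125, 0.217], [0.624, 0.133, 0.237]]
```

View pics/w7.png

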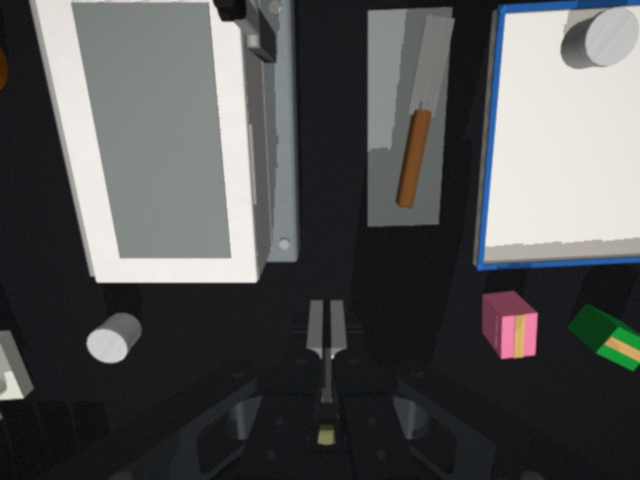

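The cover lies flat at z≈0.143, so it is shut. The clamp bar is upright near (235,8). Now I'll swing it over.

Request:
servo_tool(rows=[{"twist":[0,0,0],"xyz":[0.3,0,0],"hand":0},{"twist":[0,0,0],"xyz":[0.6,0,0],"hand":0},{"twist":[0,0,0],"xyz":[0.8,0,0],"hand":0}])

```text
time_s: 37.93
ee_pos: [0.5548, 0.0764, 0.2799]
ee_rot: [-3.141, 0.001, 0.019]
wrist_force: [0.3, 0.1, 0.7]
opening: 0.0002
grip_force: 0.0
```

Request:
servo_tool(rows=[{"twist":[0,0,0],"xyz":[0.3,0,0.1],"hand":0},{"twist":[0,0,0],"xyz":[0.66,0,0.3],"hand":0},{"twist":[0,0,0],"xyz":[0.66,0,0.6],"hand":0},{"twist":[0,0,0],"xyz":[0.66,0,0.9],"hand":0},{"twist":[0,0,0],"xyz":[0.66,0,1],"hand":0},{"twist":[0,0,0],"xyz":[0.66,0,1],"hand":0},{"twist":[0,0,0],"xyz":[0.66,0,1],"hand":0}])

```text
time_s: 38.52
ee_pos: [0.6187, 0.0765, 0.181]
ee_rot: [-3.141, 0.001, 0.018]
wrist_force: [1.0, -0.8, 0.5]
opening: 0.0002
grip_force: 0.0
```

Run:
```python
from h import *
st(); rel([.62,.07,.182],[3.1416,0,.01])
```

```text
38.52 [0.6187 0.0765 0.181 ] [-3.141e+00  1.000e-03  1.800e-02] F [ 1.  -0.8  0.5] op 0.0002 0.0
xyz [ 0.012  0.066 -0.01 ] twist [-0.     0.001  0.005]
```

Request:
servo_tool(rows=[{"twist":[0,0,0],"xyz":[0,-0.15,0],"hand":0},{"twist":[0,0,0],"xyz":[0,-0.3,0],"hand":0},{"twist":[0,0,0],"xyz":[0,-0.4,0],"hand":0},{"twist":[0,0,0],"xyz":[0,-0.5,0],"hand":0},{"twist":[0,0,0],"xyz":[0,-0.61,0.01],"hand":0},{"twist":[0,0,0],"xyz":[0,-0.7,0.04],"hand":0},{"twist":[0,0,0],"xyz":[0,-0.79,0.08],"hand":0},{"twist":[0,0,0],"xyz":[0,-0.885,0.13],"hand":0},{"twist":[0,0,0],"xyz":[0,-0.885,0.13],"hand":0}])

```text
time_s: 39.27
ee_pos: [0.6163, 0.1665, 0.1668]
ee_rot: [-3.14, 0.002, 0.019]
wrist_force: [-0.6, -0.8, -0.2]
opening: -0.0004
grip_force: 0.0
```

```bash
cat > cl.py <<'E'
from h import *
def clamp(n="top"):
    im,d,K,C=cam(n); P=pts(d,K,C); x,y,z=[P[...,i] for i in range(3)]
    m=(x>.6)&(x<.645)&(y>.09)&(y<.26)&(z>.148)&(z<.26)&(im.max(2)<90); p=P[m]; 
    if len(p): print(n,"dark",len(p),np.percentile(p,[3,50,97],axis=0).round(3).tolist())
E
python3 - <<'E'
from cl import *
st(); clamp("side"); clamp("top"); im,d,K,C=cam("side"); save(cv2.resize(im[200:340,180:400],None,fx=3,fy=3),"s5")
E
```

```text
39.27 [0.6163 0.1665 0.1668] [-3.14e+00  2.00e-03  1.90e-02] F [-0.6 -0.8 -0.2] op -0.0004 0.0
side dark 170 [[0.605, 0.159, 0.199], [0.614, 0.181, 0.216], [0.628, 0.197, 0.258]]
```

View pics/s5.png

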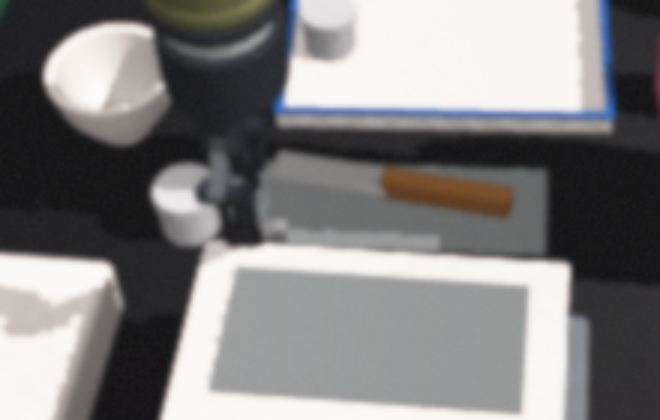

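The dark grip sits ahead of the fingers at y≈0.19, z≈0.20, so the bar is following. I'll continue down.

Request:
servo_tool(rows=[{"twist":[0,0,0],"xyz":[0,-0.07,0.06],"hand":0},{"twist":[0,0,0],"xyz":[0,-0.14,0.13],"hand":0},{"twist":[0,0,0],"xyz":[0,-0.2,0.2],"hand":0},{"twist":[0,0,0],"xyz":[0,-0.25,0.27],"hand":0},{"twist":[0,0,0],"xyz":[0,-0.29,0.35],"hand":0},{"twist":[0,0,0],"xyz":[0,-0.31,0.42],"hand":0},{"twist":[0,0,0],"xyz":[0,-0.31,0.47],"hand":0},{"twist":[0,0,0],"xyz":[0,-0.31,0.47],"hand":0}])

```text
time_s: 40.08
ee_pos: [0.6167, 0.1952, 0.1201]
ee_rot: [-3.141, 0.001, 0.017]
wrist_force: [-0.1, 0.5, 0.1]
opening: -0.0001
grip_force: 0.0
```

Request:
servo_tool(rows=[{"twist":[0,0,0],"xyz":[0,0,0.02],"hand":0},{"twist":[0,0,0],"xyz":[0,0,0.04],"hand":0},{"twist":[0,0,0],"xyz":[0,0,0.04],"hand":0}])

```text
time_s: 40.33
ee_pos: [0.6174, 0.1946, 0.1192]
ee_rot: [-3.141, -0.001, 0.015]
wrist_force: [-3.2, -0.8, 9.9]
opening: -0.0
grip_force: 5.0
```

Request:
servo_tool(rows=[{"twist":[0,0,0],"xyz":[0,0,-0.1],"hand":0},{"twist":[0,0,0],"xyz":[0,0,-0.4],"hand":0},{"twist":[0,0,0],"xyz":[0,0,-0.8],"hand":0},{"twist":[0,0,0],"xyz":[0,0,-1],"hand":0}])

```text
time_s: 40.67
ee_pos: [0.6192, 0.1947, 0.2218]
ee_rot: [-3.14, -0.006, 0.015]
wrist_force: [1.5, 1.4, 1.6]
opening: -0.0001
grip_force: 0.0
```

Request:
servo_tool(rows=[{"twist":[0,0,0],"xyz":[-0.3,0.3,-0.2],"hand":0},{"twist":[0,0,0],"xyz":[-0.6,0.6,-0.4],"hand":0},{"twist":[0,0,0],"xyz":[-1,1,-0.6],"hand":0},{"twist":[0,0,0],"xyz":[-1,1,-0.6],"hand":0},{"twist":[0,0,0],"xyz":[-1,1,-0.6],"hand":0}])

```text
time_s: 41.08
ee_pos: [0.5162, 0.0868, 0.2798]
ee_rot: [3.137, -0.001, 0.009]
wrist_force: [-0.3, 0.2, -1.6]
opening: -0.0003
grip_force: 0.0
```

Run:
```python
from cl import *; from car import cartons
st(); clamp("top"); clamp("wrist")
im,d,K,C=cam("wrist"); P=pts(d,K,C); save(im,"w8"); x,y,z=[P[...,i] for i in range(3)]
for a in np.arange(.12,.24,.012):
    m=(abs(x-.619)<.005)&(abs(y-a)<.004)&(z>.12); print(round(a,3),m.sum(),np.median(z[m]).round(4) if m.any() else None)
m=(x>.42)&(x<.59)&(y>.14)&(y<.16)&(z>.12)&(z<.17); print("edge z",np.median(z[m]))
cartons("top"); cartons("side")
```

```text
41.08 [0.5162 0.0868 0.2798] [ 3.137e+00 -1.000e-03  9.000e-03] F [-0.3  0.2 -1.6] op -0.0003 0.0
top dark 10 [[0.608, 0.209, 0.153], [0.612, 0.212, 0.155], [0.621, 0.214, 0.161]]
wrist dark 1202 [[0.609, 0.186, 0.15], [0.619, 0.199, 0.157], [0.629, 0.213, 0.159]]
0.12 17 0.1523
0.132 148 0.1551
0.144 151 0.1551
0.156 157 0.1551
0.168 157 0.1552
0.18 147 0.1551
0.192 159 0.1578
0.204 160 0.1576
0.216 67 0.1565
0.228 146 0.1463
edge z 0.14420585318891252
```

View pics/w8.png

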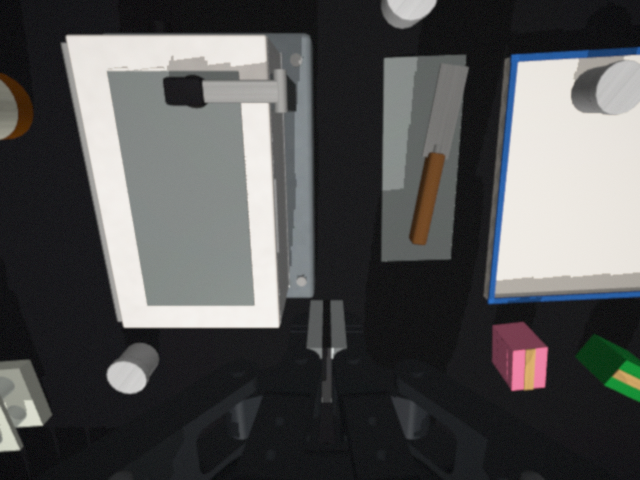

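The cover is shut, the bar lies level across it from (285,90) to (185,92), the spatula is on the mat and the tray has no cartons left. Handing in.

```bash
python3 -c "
from cell import manip
print(manip.sign_off())"
```

```text
the job is handed in; nothing more can be done
None
```

Handed in at about 41 s, no verdict returned: two cartons (all that were there) stand in the box, cover shut, then clamp down flat, spatula on its mat; closing the cover pressed it with up to 64 N at the wrist (through the fingertips).

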